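# Press the proud stoppers home on the vial press

## Robot

A 7-joint arm with a two-finger parallel gripper is mounted at the origin on a cart in front of the work surface, level with it; the furniture and walls round the work are solid. World frame = base frame: x ahead of the robot, y to its left, z up, the work surface at z = 0. Lengths are in m, angles in rad, forces in N, time in s.
With the tool pointing down it reaches from about 0.4 to 0.85 m from the base axis. Payload 4.5 kg.
Tool frame: the origin (TCP) lies midway between the tips of the shut fingers; the grasp point (between the pads) lies 19 mm behind it (r.hold_point_z is the distance from the TCP to the grasp point, in m); z points along the fingers, y is the direction in which the jaws open and shut (so a half turn about z gives the same grasp; the last joint's range is limited). The gripper opens to 88 mm and grips with 3 to 60 N. Pads are 18 mm wide; open, the fingers measure 123 mm over their backs; the gripper's body (75 mm by 187 mm) begins 45 mm behind the grasp point.
Start: joints at [1.363, 0.689, -0.195, 1.565, 0.157, 0.902, -0.215], TCP at [0.15, -0.607, 0.239] pointing down, gripper open.
Joint ranges: [-3.01, 3.01], [-0.46, 2.08], [-1.47, 1.51], [0.13, 2.56], [-1, 4.14], [0.04, 2.09], [-2.66, 2.66]. Speed limits (rad/s): [2.57, 2.57, 3.14, 3.14, 3.14, 3.14, 3.14].

## Interface

Orientations are given as a unit quaternion [x, y, z, w].
In Python, from plant import r gives the robot as it stands. The module is installed in compiled form; this text tells all that it offers.
- The arm moves only by the tool move_arm, never from a script. Its arguments are lists of equal length, an entry for each row: "turn": the turn, a rotation vector about the tool's x, y, z in units of 2 pi rad (1.0 is 2 pi rad), a list of three; "dp": the shift along the tool's x, y, z in units of 2.5 cm (1.0 is 2.5 cm), a list of three; "jaw": the closure, from -1 (fully open) to 1 (shut), so that 0 is half open. In form: {"turn": [[wx, wy, wz], ...], "dp": [[x, y, z], ...], "jaw": [jaw, ...]}. A call has 1 to 10 rows; each row shifts and turns the commanded pose from where the row before left it, along the tool's axes as they then stand; what a row does not reach is not made up. A row lasts 1/12 s, in which the tool goes at most 41.7 mm and 7.16 degrees, less where a joint would pass 70% of its speed; a pose out of reach is approached as far as the arm can. A call with a number of a shift or a turn outside -1 to 1 is refused whole. A call with a gripper value outside its range is refused whole. The fingers move at their own pace and stop on an object; "newtons" is the grip in N (left out, the last holds). Time passes only in rows, so rows that do not move let the fingers close. It gives the time, the measured TCP pose, the force and the opening at its end, in the units of the state.
- r.get_state(): the state, without advancing time (a new reading comes with each control period).
- r.snapshot(name): name is "scene" or "side" or "wrist"; returns a dict with "frame" (384x512x3 uint8, blue, green, red), "mtx" (3x3 intrinsics, pixels), "origin" and "orientation" of the camera in the world; the wrist camera has in their place "tool_from_camera" (4x4, takes a point from camera to tool coordinates, whose origin is the TCP and whose axes are the flange's). Camera axes: x right, y up, looking along -z (the intrinsics and any distortion apply to the point x, -y, -z); pixel columns grow to the right and rows downward; lengths in m; the calibration is good to about 2 mm. A picture is of the moment at which its call begins: read the wrist's pose just before it. There is no depth.
- r.finish_job(): hands the job in, once; it reports no verdict.
The state is a dict: "clock": time; "q": joint angles; "qd": joint speeds; "joint_torque": joint torques, N m; "tool_pos": TCP position; "eef_rot": TCP orientation; "contact_force": force on the tool from outside, world axes, zero at the start; "moment": the same for the moment, N m; "opening": opening from 0.0 (shut) to 1.0 (fully open).
Only numpy, scipy, OpenCV 4.12 (cv2) and the standard library are available. Lean on these libraries where they do the work, as an engineer would, in place of code of your own. Each camera call takes 0.05 s, during which the arm holds its last target.

## Task

Two of the four freeze-dried bottles on the press's cross-slide table still have their rubber stoppers standing proud. Slide the table so that each of these two in turn stands centrally under the ram, and work the lever down to its stop to press that stopper fully home. Use only the press on the stoppers, never the fingers; let the lever come back up, and do not press anything off-centre or disturb the things round the press.

Things in the scene. Friction and masses are not known exactly. Their poses are not given: they have to be found in the camera images.
- press: Fixed grey bench press, column at the back, head overhanging the table. Origin on the bench under the ram axis; x runs from its front back to the column, y to the left seen from its front, z up. It stands turned: its front faces the robot's right (yaw 1.2 to 1.6 rad). Base 150 mm wide at the front, x -105 to +180; head x -34 to +130 mm, 56 mm wide, z 155 to 225; ram shaft up to z 260 mm
- carrier: Aluminium block 124 x 124 x 18 mm, top of the press's cross-slide table, holding four squat glass bottles in a square 54 mm apart. Origin: centre of its top face, 60 mm above the bench; axes parallel to the press's. It slides along the press's x and y, 35 mm each way from the middle (origin under the ram), with about 2.5 N friction per slide, and stays where left
- carrier_grip (a point): Grasp point on the table's grip: black bar 60 mm long, rising at 45 degrees outwards from the carrier's front, 16 mm thick (take its side faces, across press y), 24 mm deep. 89 mm in front of the carrier's origin, 75 mm above the bench. The raised lever hangs over it: reach in with the tool leaning 35 to 45 degrees out over the press's front, fingers to press +x and down. Rails below: 42 mm high
- stopper_front: Dark rubber stopper of the front left bottle, 31 mm diameter, flange 6 mm thick; origin on its axis at the flange's underside, at x, y = -27, +27 mm in the carrier. At first 51 to 53 mm above the carrier's origin (proud); fully home 44 mm, its top then 110 mm above the bench. Moves only straight down in the carrier, against about 22 N
- stopper_rear: The same on the rear right bottle, at +27, -27 mm in the carrier's x, y. The other two bottles (at +27, +27 and -27, -27) have their stoppers home already and are to be left alone
- ram_face (a point): Centre of the steel ram's flat round end (32 mm diameter), which faces down; x, y fixed at the press's origin; 128 mm above the bench when the lever is up, 109.5 mm when the lever is fully down. It moves 27.5 mm per radian of the lever
- lever (a joint): Hand lever of the press: 0 = up (it springs back by itself when let go), 0.673 rad = fully down at its stop, where a stopper under the ram is home. Pushing it down takes about 2 to 4 N at the bar, some 4 to 6 N more while a stopper is being pressed
- lever_bar (a point): Middle of the lever's black cross bar: 62 mm long along the press's y, 18 mm diameter, between two 12 mm steel arms (y +-38 mm) that run back past the head. 165 mm from the hinge: at lever 0, 126 mm in front of the hinge and 106 mm above it (40 degrees up); fully down, 165 mm in front and 4 mm above. Can be pushed down from above
- lever_hinge (a point): Lever hinge axis (along the press's y), fixed in the press, 27.5 mm behind the ram axis and 195 mm above the bench
- beaker: 100 ml glass beaker, 54 x 58 x 70 mm, standing near the bench's front edge, left of the press; bystander, origin under its centre
- wash_bottle: White wash bottle with a red spout, 68 x 97 x 191 mm, standing to the far right; bystander, origin under its centre
- tape_roll: Roll of tape lying flat, 59 mm across, 19 mm high, left of the beaker; bystander, origin under its centre
- film_box: Carton, 60 x 115 x 58 mm, right of the press; bystander, origin under its centre
- ph_strips: Small carton, 30 x 66 x 22 mm, at the right; bystander, origin under its centre
- filter_rig: Tall fixed filter rig (clamps, valves and tubes on a stand over a white base plate), left of the press, between it and where the arm starts. Origin on the bench under it; it fills 0.145 m either way in x and y from there and is 0.69 m high: keep arm and gripper clear of it when crossing over

How it is judged:
On the way, in this order (a step that is already met when the one before it is completed fails the run):
1. the first of the two proud stoppers is home (either one) (z of any of stopper_front, stopper_rear in the frame of carrier below 0.0455 m), for 0.05 s.
2. both stoppers are home (z of each of stopper_front, stopper_rear in the frame of carrier below 0.0455 m), for 0.05 s.
At the end, for the whole second after the job is handed in: Both stoppers that stood proud are pressed home (within 1.5 mm of fully down), the lever is back up (within 0.06 rad) and the table is at rest (all of step 2 and value of joint lever below 0.06 rad and linear speed of carrier below 0.01 m/s); the robot touches nothing.
It fails at once if the ram is brought down to within 4 mm of a seated stopper's height or lower (below 114 mm) while more than 5 mm off the axis of both proud stoppers (z of ram_face in the frame of press below 0.114 m and horizontal distance between ram_face and stopper_front above 0.005 m and horizontal distance between ram_face and stopper_rear above 0.005 m).
It fails at once if the robot presses on a stopper itself (contact force between any of the fingers, the arm and stopper_front above 1 N or contact force between any of the fingers, the arm and stopper_rear above 1 N).
It fails at once if a bystander is shifted by more than 30 mm (distance of any of beaker, wash_bottle, tape_roll, film_box, ph_strips from where it was at the start of the episode above 0.03 m).
It also fails if it takes over 67 s, if anything falls off the work surface, if the arm or the gripper's body presses on something with over 40 N, if the wrist force passes 120 N, or if a joint passes its speed limit or range.

## Working session

There is one attempt and no reset: what is moved stays moved. The work goes in short steps, Python scripts to look and compute and a tool call to move; the robot and the scene stay as the last step left them, time stands still between calls to the robot, and variables do not carry over. Pictures are saved under pics/ and viewed, and the job is handed in when it is done.

Besides the shell and the picture viewer there is one more tool, called after "Emit:" by a JSON object that holds its "name" and its "arguments". move_arm: Moves the arm, as the interface text tells. Shifts and turns lie within -1 to 1; 1 stands for 2.5 cm of shift or 2 pi rad of turn. Its arguments: {"type":"object","properties":{"turn":{"type":"array","items":{"type":"array","items":{"type":"number","minimum":-1,"maximum":1}}},"dp":{"type":"array","items":{"type":"array","items":{"type":"number","minimum":-1,"maximum":1}}},"jaw":{"type":"array","items":{"type":"number"}},"newtons":{"type":"number"}},"required":["turn","dp","jaw"]}

```bash
mkdir -p pics; cat > h.py <<'E'
import numpy as np, cv2
from scipy.spatial.transform import Rotation as R
from plant import r
def cam(s,st=None):
    if 'tool_from_camera' in s:
        T=np.eye(4);T[:3,:3]=R.from_quat(st['eef_rot']).as_matrix();T[:3,3]=st['tool_pos']
        T=T@np.array(s['tool_from_camera']);return T[:3,:3],T[:3,3]
    o=np.array(s['orientation']);M=R.from_quat(o).as_matrix() if o.size==4 else o
    return M,np.array(s['origin'])
def proj(K,M,o,P):
    c=(np.atleast_2d(P)-o)@M; c=c*[1,-1,-1]; p=c@np.array(K).T; return p[:,:2]/p[:,2:]
def ray(K,M,o,uv):
    d=np.linalg.inv(K)@[uv[0],uv[1],1]; d=M@(d*[1,-1,-1]); return o,d/np.linalg.norm(d)
def onplane(K,M,o,uv,z):
    o,d=ray(K,M,o,uv); return o+d*(z-o[2])/d[2]
E
python3 - <<'E'
from h import *
import pickle
st=r.get_state();print(st)
D={}
for n in('scene','side','wrist'):
    s=r.snapshot(n);D[n]=s;cv2.imwrite(f'pics/{n}0.png',s['frame'])
    print(n,{k:v for k,v in s.items() if k!='frame'})
D['st']=st;pickle.dump(D,open('d0.pkl','wb'));print(r.hold_point_z)
E
```

```text
{'clock': 0.0, 'q': array([ 1.36276018,  0.69002013, -0.19448982,  1.56635104,  0.15731127,
        0.90251436, -0.21510094]), 'qd': array([ 0.00053587, -0.00244471,  0.00144121, -0.00069269,  0.00061096,
        0.00137918,  0.00039591]), 'joint_torque': array([ 2.68635031e-04, -5.27574742e+01, -1.26694858e+00, -1.53436428e+01,
       -5.26441529e-02,  6.60542952e-03,  1.73307062e-04]), 'tool_pos': array([ 0.14945841, -0.6062009 ,  0.23788501]), 'eef_rot': array([ 9.92693480e-01,  1.20659647e-01, -1.94099122e-04, -9.30576316e-04]), 'contact_force': array([ 0.21159341,  0.31141016, -0.45368707]), 'moment': array([-0.01121195, -0.04023148,  0.02996246]), 'opening': 1.0025209482792932}
scene {'mtx': array([[372.79468357,   0.        , 256.31299545],
       [  0.        , 372.79468357, 191.34746582],
       [  0.        ,   0.        ,   1.        ]]), 'origin': array([-0.26843158,  0.45653999,  1.29514855]), 'orientation': array([-0.16639319,  0.3015421 ,  0.82481124, -0.44841061])}
side {'mtx': array([[381.50733703,   0.        , 253.88918896],
       [  0.        , 381.50733703, 193.23149885],
       [  0.        ,   0.        ,   1.        ]]), 'origin': array([ 0.7244664 , -0.77780999,  1.28845007]), 'orientation': array([0.2943518 , 0.04163457, 0.13244083, 0.94555963])}
wrist {'mtx': array([[293.33518422,   0.        , 259.24109333],
       [  0.        , 293.33518422, 190.96058232],
       [  0.        ,   0.        ,   1.        ]]), 'tool_from_camera': array([[-7.20634005e-04,  9.54499922e-01,  2.98210293e-01,
         7.66308088e-02],
       [ 9.99999446e-01,  4.59189932e-04,  9.46770981e-04,
         1.23357734e-03],
       [ 7.66757663e-04,  2.98210810e-01, -9.54499725e-01,
        -1.44944125e-01],
       [ 0.00000000e+00,  0.00000000e+00,  0.00000000e+00,
         1.00000000e+00]])}
0.0187
```

View pics/scene0.png

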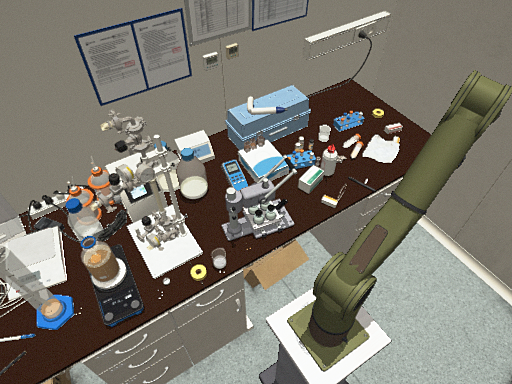

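View pics/side0.png

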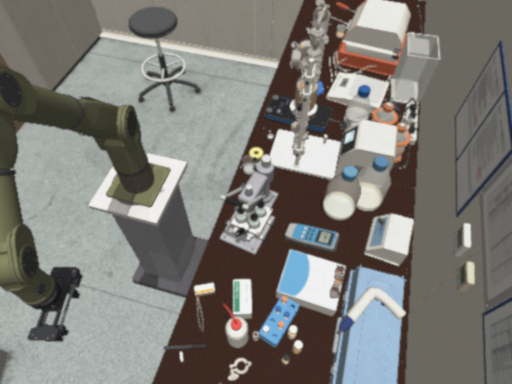

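View pics/wrist0.png

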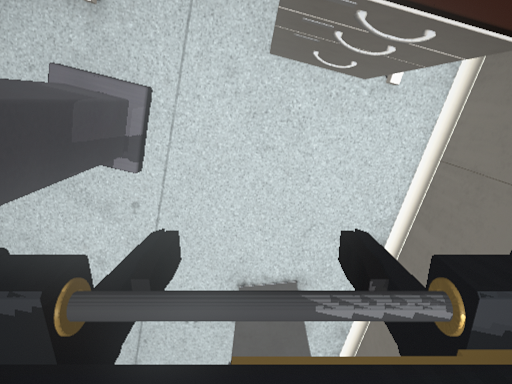

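```bash
python3 - <<'E'
from h import *
import pickle
D=pickle.load(open('d0.pkl','rb'))
f=D['scene']['frame'];cv2.imwrite('pics/s0c.png',cv2.resize(f[160:280,190:350],None,fx=5,fy=5,interpolation=cv2.INTER_CUBIC))
f=D['side']['frame'];cv2.imwrite('pics/d0c.png',cv2.resize(f[140:260,200:320],None,fx=5,fy=5,interpolation=cv2.INTER_CUBIC))
for n in('scene','side'):
    s=D[n];M,o=cam(s);
    for xy in [(.5,0),(.6,0),(.7,0),(.6,.1),(.6,-.1),(.6,.3)]: print(n,xy,proj(s['mtx'],M,o,[*xy,0]).round())
E
```

```text
scene (0.5, 0) [[250. 229.]]
scene (0.6, 0) [[237. 213.]]
scene (0.7, 0) [[226. 198.]]
scene (0.6, 0.1) [[217. 223.]]
scene (0.6, -0.1) [[257. 203.]]
scene (0.6, 0.3) [[174. 245.]]
side (0.5, 0) [[254. 210.]]
side (0.6, 0) [[278. 215.]]
side (0.7, 0) [[303. 221.]]
side (0.6, 0.1) [[284. 195.]]
side (0.6, -0.1) [[272. 237.]]
side (0.6, 0.3) [[295. 159.]]
```

View pics/s0c.png

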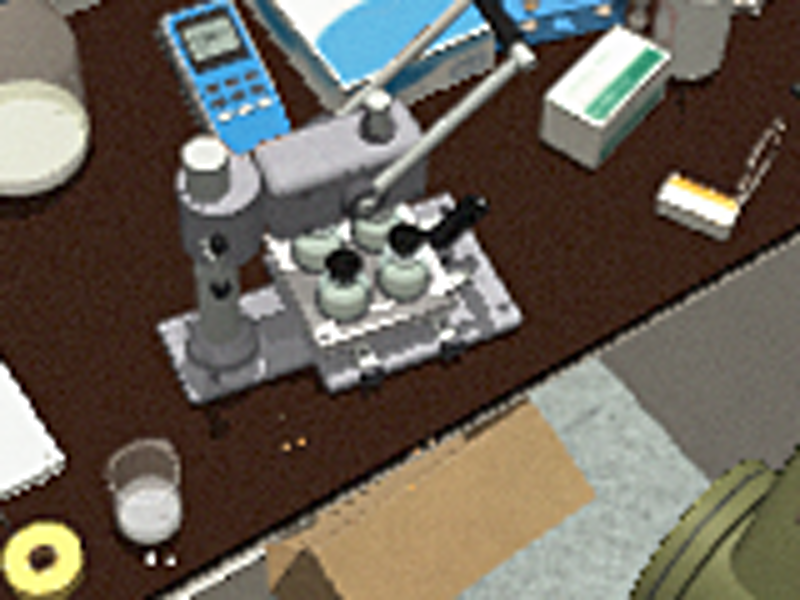

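View pics/d0c.png

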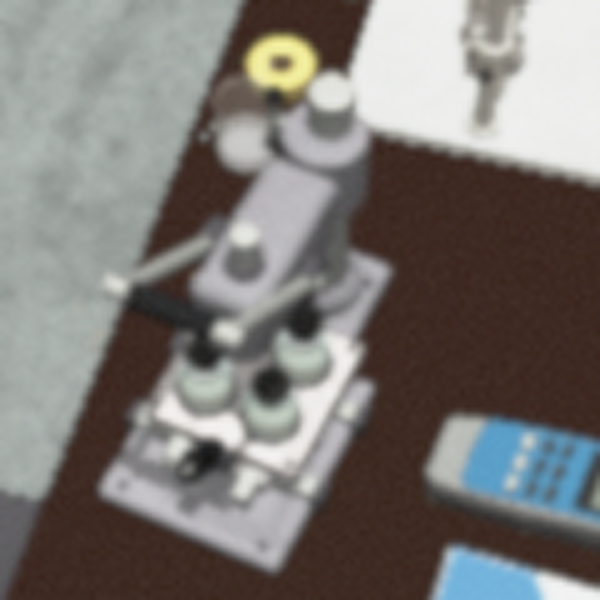

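```bash
cat >> h.py <<'E'
def tri(obs):
    A=np.zeros((3,3));b=np.zeros(3)
    for K,M,o,uv in obs:
        o,d=ray(K,M,o,uv);Q=np.eye(3)-np.outer(d,d);A+=Q;b+=Q@o
    p=np.linalg.solve(A,b);res=[np.linalg.norm(proj(K,M,o,p)[0]-uv) for K,M,o,uv in obs]
    return p,np.round(res,1)
E
python3 - <<'E'
from h import *
import pickle
D=pickle.load(open('d0.pkl','rb'))
C={n:(D[n]['mtx'],*cam(D[n])) for n in('scene','side')}
S=lambda x,y:np.array([190+x/5-.4,160+y/5-.4]); E=lambda x,y:np.array([200+x/5-.4,140+y/5-.4])
P={'ramtop':(S(379,97),E(244,235)),'coltop':(S(205,152),E(332,88)),'leverNear':(S(524,57),E(116,285)),
'stF':(S(404,230),E(205,346)),'gripend':(S(480,208),E(186,466)),'baseFrontFar':(None,E(103,490)),
'stNearRear':(S(342,258),None)}
for k,(a,b) in P.items():
    if a is None or b is None: continue
    print(k,tri([(*C['scene'],a),(*C['side'],b)]))
E
```

```text
ramtop (array([ 0.50352181, -0.07664166,  0.26081983]), array([0.2, 0.2]))
coltop (array([0.52710049, 0.0604136 , 0.261998  ]), array([0.3, 0.3]))
leverNear (array([ 0.4466368 , -0.16489839,  0.30390409]), array([0.3, 0.3]))
stF (array([ 0.47529514, -0.0847657 ,  0.12376476]), array([0. , 0.1]))
gripend (array([ 0.48339861, -0.16569213,  0.0892881 ]), array([0.4, 0.5]))
```

```bash
cat >> h.py <<'E'
import json
O=np.array([.5035,-.0766]);YAW=1.40
try:
    _p=json.load(open('press.json'));O=np.array(_p[:2]);YAW=_p[2]
except Exception: pass
def W(p):  # press->world
    c,s=np.cos(YAW),np.sin(YAW);p=np.asarray(p,float);return np.array([O[0]+c*p[0]-s*p[1],O[1]+s*p[0]+c*p[1],p[2]])
def PR(w):
    c,s=np.cos(YAW),np.sin(YAW);d=np.asarray(w)[:2]-O;return np.array([c*d[0]+s*d[1],-s*d[0]+c*d[1],w[2]])
def ori(lean): # lean deg over the press front; tool y=-press y
    a=np.radians(lean);z=np.array([np.sin(a),0,-np.cos(a)]);y=np.array([0,-1,0]);x=np.cross(y,z)
    return R.from_euler('z',YAW)*R.from_matrix(np.array([x,y,z]).T)
def plan(target,lean,n=None,jaw=-1,cur=None,vmax=.0245,show=True):
    st=r.get_state();p0,r0=(np.array(st['tool_pos']),R.from_quat(st['eef_rot'])) if cur is None else cur
    p1=W(target);r1=ori(lean) if not isinstance(lean,R) else lean
    dr=(r0.inv()*r1).as_rotvec();ang=np.degrees(np.linalg.norm(dr))
    if n is None:n=int(np.ceil(max(np.linalg.norm(p1-p0)/vmax,ang/7.0,1)))
    p,q=p0.copy(),r0;T=[];Dp=[]
    for i in range(n):
        tr=r0*R.from_rotvec(dr*(i+1)/n);w=np.round((q.inv()*tr).as_rotvec()/(2*np.pi),4)
        d=np.round(q.inv().apply(p0+(p1-p0)*(i+1)/n-p)/.025,3)
        T.append(w.tolist());Dp.append(d.tolist());p=p+q.apply(d*.025);q=q*R.from_rotvec(w*2*np.pi)
    if show:
        for i in range(0,n,10):print(json.dumps({"turn":T[i:i+10],"dp":Dp[i:i+10],"jaw":[jaw]*len(T[i:i+10])}))
    return p,q
def where():
    st=r.get_state();p=PR(st['tool_pos']);M=R.from_euler('z',-YAW)*R.from_quat(st['eef_rot'])
    print('t',round(st['clock'],2),'press TCP mm',(p*1000).round(1),'toolz',M.apply([0,0,1]).round(3),'tooly',M.apply([0,1,0]).round(3),'F',np.round(R.from_euler('z',-YAW).apply(st['contact_force']),1),'open',round(st['opening'],3),'q',np.round(st['q'],2))
E
python3 - <<'E'
from h import *
import pickle
D=pickle.load(open('d0.pkl','rb'))
C={n:(D[n]['mtx'],*cam(D[n])) for n in('scene','side')}
print('wash',onplane(*C['side'],(237,340),0.02)); print('wash spout',tri([(*C['scene'],(331,148)),(*C['side'],(228,308))]))
print('film',onplane(*C['side'],(242,298),0.058))
where()
c=plan((-.15,0,.29),30)
E
```

```text
wash [ 0.58765735 -0.49905106  0.02      ]
wash spout (array([ 0.55447567, -0.45599477,  0.18407506]), array([0.3, 0.5]))
film [ 0.56786163 -0.37609485  0.058     ]
t 0.15 press TCP mm [-582.3  258.8  238.1] toolz [ 0.001  0.001 -1.   ] tooly [-0.916 -0.401 -0.001] F [0.4 0.2 0.3] open 0.999 q [ 1.36  0.69 -0.19  1.57  0.16  0.9  -0.22]
{"turn": [[0.0023, 0.0035, -0.0086], [0.0023, 0.0035, -0.0085], [0.0023, 0.0035, -0.0086], [0.0022, 0.0035, -0.0086], [0.0023, 0.0035, -0.0085], [0.0023, 0.0035, -0.0086], [0.0023, 0.0035, -0.0086], [0.0023, 0.0035, -0.0086], [0.0023, 0.0035, -0.0085], [0.0022, 0.0036, -0.0086]], "dp": [[0.782, -0.557, -0.098], [0.812, -0.515, -0.073], [0.841, -0.471, -0.048], [0.865, -0.426, -0.022], [0.887, -0.379, 0.002], [0.906, -0.33, 0.028], [0.922, -0.281, 0.052], [0.933, -0.23, 0.076], [0.943, -0.177, 0.099], [0.949, -0.126, 0.123]], "jaw": [-1, -1, -1, -1, -1, -1, -1, -1, -1, -1]}
{"turn": [[0.0023, 0.0035, -0.0086], [0.0023, 0.0035, -0.0085], [0.0023, 0.0035, -0.0086], [0.0023, 0.0035, -0.0086], [0.0023, 0.0035, -0.0085], [0.0023, 0.0035, -0.0086], [0.0023, 0.0035, -0.0086], [0.0022, 0.0035, -0.0085], [0.0023, 0.0035, -0.0086], [0.0023, 0.0035, -0.0086]], "dp": [[0.951, -0.072, 0.145], [0.95, -0.019, 0.167], [0.946, 0.035, 0.188], [0.938, 0.088, 0.207], [0.927, 0.142, 0.227], [0.913, 0.194, 0.244], [0.895, 0.247, 0.261], [0.875, 0.299, 0.276], [0.851, 0.348, 0.291], [0.824, 0.398, 0.304]], "jaw": [-1, -1, -1, -1, -1, -1, -1, -1, -1, -1]}
{"turn": [[0.0023, 0.0035, -0.0085]], "dp": [[0.795, 0.447, 0.315]], "jaw": [-1]}
```

Emit:
{"name": "move_arm", "arguments": {"turn": [[0.0023,0.0035,-0.0086],[0.0023,0.0035,-0.0086],[0.0023,0.0035,-0.0086],[0.0023,0.0035,-0.0086],[0.0023,0.0035,-0.0086],[0.0023,0.0035,-0.0086],[0.0023,0.0035,-0.0086],[0.0023,0.0035,-0.0086],[0.0023,0.0035,-0.0086],[0.0023,0.0035,-0.0086]], "dp": [[0.78,-0.56,-0.1],[0.81,-0.52,-0.07],[0.84,-0.47,-0.05],[0.86,-0.43,-0.02],[0.89,-0.38,0],[0.91,-0.33,0.03],[0.92,-0.28,0.05],[0.93,-0.23,0.08],[0.94,-0.18,0.1],[0.95,-0.13,0.12]], "jaw": [-1,-1,-1,-1,-1,-1,-1,-1,-1,-1]}}

```text
clock: 0.98
tool_pos: [0.3058, -0.4235, 0.2632]
eef_rot: [0.916, 0.38, 0.099, -0.084]
contact_force: [0.3, -0.3, -0.9]
opening: 1.001
```

Emit:
{"name": "move_arm", "arguments": {"turn": [[0.0023,0.0035,-0.0086],[0.0023,0.0035,-0.0086],[0.0023,0.0035,-0.0086],[0.0023,0.0035,-0.0086],[0.0023,0.0035,-0.0086],[0.0023,0.0035,-0.0086],[0.0023,0.0035,-0.0086],[0.0023,0.0035,-0.0086],[0.0023,0.0035,-0.0086],[0.0023,0.0035,-0.0086]], "dp": [[0.95,-0.07,0.15],[0.95,-0.02,0.17],[0.95,0.04,0.19],[0.94,0.09,0.21],[0.93,0.14,0.23],[0.91,0.19,0.24],[0.9,0.25,0.26],[0.88,0.3,0.28],[0.85,0.35,0.29],[0.82,0.4,0.3]], "jaw": [-1,-1,-1,-1,-1,-1,-1,-1,-1,-1]}}

```text
clock: 1.82
tool_pos: [0.4625, -0.2409, 0.2876]
eef_rot: [0.756, 0.605, 0.189, -0.16]
contact_force: [0.1, -0.3, -0.1]
opening: 0.999
```

```bash
cat > look.py <<'E'
from h import *
import pickle,sys
n=sys.argv[1];st=r.get_state();s=r.snapshot('wrist');pickle.dump((st,s),open(f'{n}.pkl','wb'))
cv2.imwrite(f'pics/{n}.png',cv2.resize(s['frame'],(768,576),interpolation=cv2.INTER_CUBIC));where()
E
python3 look.py v1
```

```text
t 1.87 press TCP mm [-164.    10.   288.7] toolz [ 0.485 -0.01  -0.874] tooly [-0.039 -0.999 -0.01 ] F [ 1.2 -2.4  1. ] open 1.001 q [ 1.08  0.72 -0.77  1.66 -0.02  1.05  0.22]
```

View pics/v1.png

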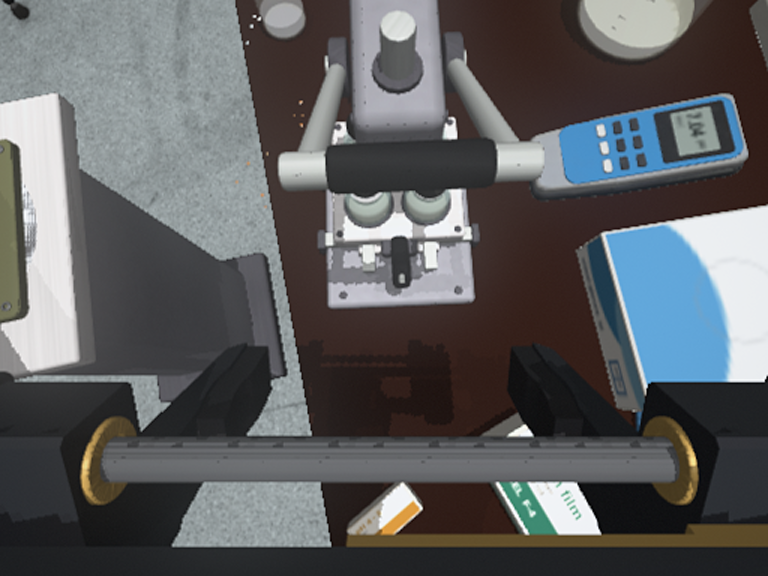

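```bash
python3 - <<'E'
from h import *
c=plan((-.16,.035,.11),55)
print(R.from_euler('z',-YAW).apply(c[0]))
E
```

```text
{"turn": [[0.0004, 0.009, -0.0007], [0.0004, 0.009, -0.0007], [0.0003, 0.009, -0.0007], [0.0004, 0.009, -0.0007], [0.0004, 0.0091, -0.0007], [0.0004, 0.009, -0.0007], [0.0004, 0.009, -0.0008], [0.0003, 0.009, -0.0007]], "dp": [[-0.421, -0.117, 0.789], [-0.465, -0.117, 0.765], [-0.506, -0.117, 0.738], [-0.547, -0.118, 0.708], [-0.585, -0.119, 0.676], [-0.623, -0.12, 0.642], [-0.657, -0.121, 0.606], [-0.69, -0.123, 0.568]], "jaw": [-1, -1, -1, -1, -1, -1, -1, -1]}
[-0.14991064 -0.47419139  0.11001259]
```

Emit:
{"name": "move_arm", "arguments": {"turn": [[0.0004,0.009,-0.0007],[0.0004,0.009,-0.0007],[0.0004,0.009,-0.0007],[0.0004,0.009,-0.0007],[0.0004,0.009,-0.0007],[0.0004,0.009,-0.0007],[0.0004,0.009,-0.0007],[0.0004,0.009,-0.0007],[0,0,0]], "dp": [[-0.42,-0.12,0.79],[-0.46,-0.12,0.76],[-0.51,-0.12,0.74],[-0.55,-0.12,0.71],[-0.58,-0.12,0.68],[-0.62,-0.12,0.64],[-0.66,-0.12,0.61],[-0.69,-0.12,0.57],[0,0,0]], "jaw": [-1,-1,-1,-1,-1,-1,-1,-1,-1]}}

```text
clock: 2.62
tool_pos: [0.433, -0.2347, 0.1013]
eef_rot: [0.685, 0.564, 0.35, -0.3]
contact_force: [-1.3, -0.8, 0.1]
opening: 1.001
```

```bash
python3 look.py v2; python3 - <<'E'
from h import *
c=plan((-.16,-.035,.11),55)
E
```

```text
t 2.67 press TCP mm [-167.    40.8  105.3] toolz [ 0.817 -0.004 -0.576] tooly [-0.013 -1.    -0.012] F [ 0.5 -0.   1.2] open 0.999 q [ 1.26  1.22 -0.82  1.64 -0.05  0.99  0.52]
{"turn": [[0.0001, 0.0001, -0.0007], [0.0002, 0.0002, -0.0007], [0.0001, 0.0001, -0.0006], [0.0002, 0.0002, -0.0007]], "dp": [[0.091, 0.757, 0.033], [0.089, 0.757, 0.033], [0.084, 0.757, 0.032], [0.082, 0.758, 0.032]], "jaw": [-1, -1, -1, -1]}
```

View pics/v2.png

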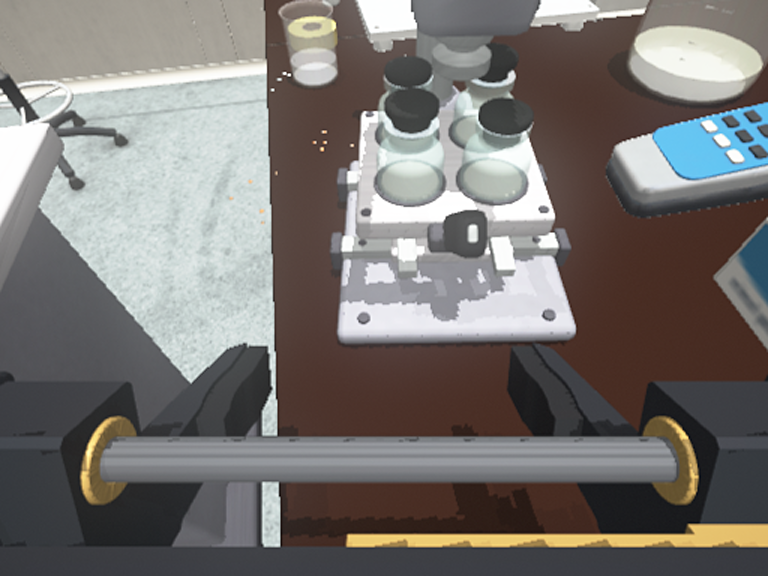

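Emit:
{"name": "move_arm", "arguments": {"turn": [[0.0001,0.0001,-0.0007],[0.0001,0.0001,-0.0007],[0.0001,0.0001,-0.0007],[0.0001,0.0001,-0.0007],[0,0,0]], "dp": [[0.09,0.76,0.03],[0.09,0.76,0.03],[0.09,0.76,0.03],[0.08,0.76,0.03],[0,0,0]], "jaw": [-1,-1,-1,-1,-1]}}

```text
clock: 3.08
tool_pos: [0.5183, -0.2388, 0.119]
eef_rot: [0.676, 0.576, 0.355, -0.291]
contact_force: [0.6, 0.5, 0.1]
opening: 1.001
```

```bash
python3 look.py v3; python3 - <<'E'
import cv2,pickle
for n in('v2','v3'):
    f=pickle.load(open(n+'.pkl','rb'))[1]['frame'][0:235,215:395]
    cv2.imwrite(f'pics/{n}c.png',cv2.resize(f[:120],None,fx=4.4,fy=4.4,interpolation=cv2.INTER_CUBIC))
E
```

```text
t 3.13 press TCP mm [-158.   -39.7  117.9] toolz [ 0.815 -0.004 -0.579] tooly [ 0.004 -1.     0.013] F [-0.1  0.3  0.6] open 1.0 q [ 1.14  1.24 -0.84  1.46 -0.07  1.08  0.48]
```

View pics/v3.png

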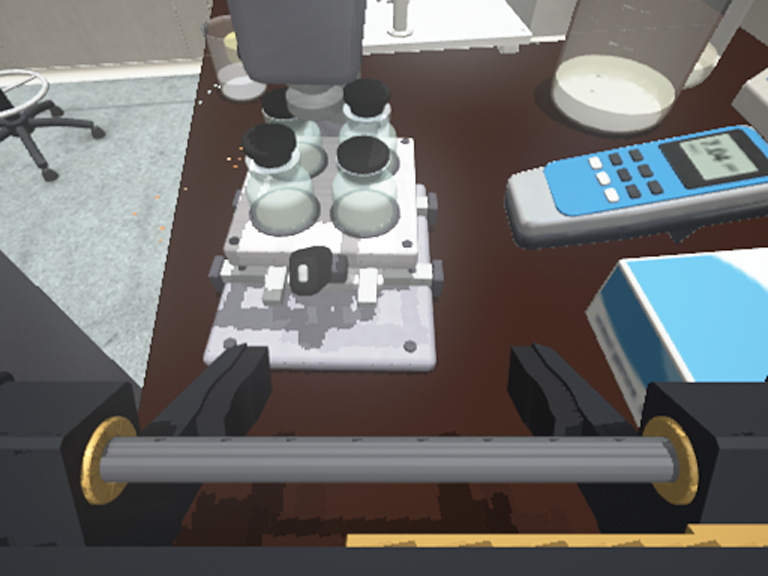

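View pics/v2c.png

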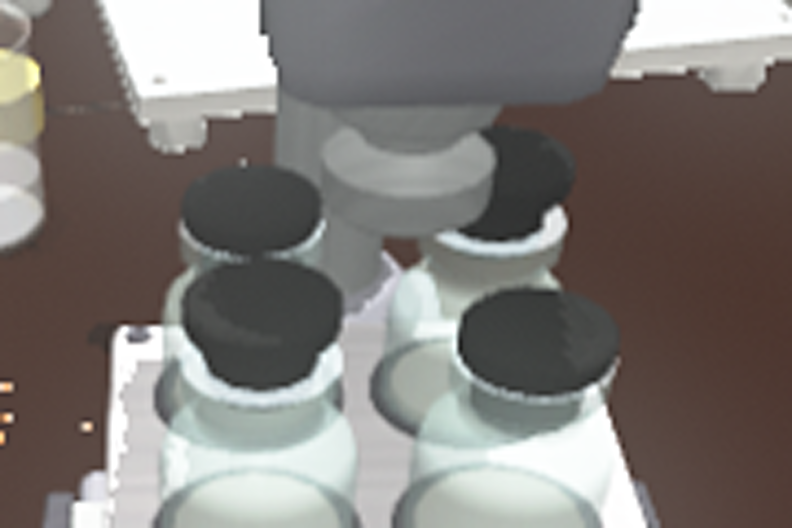

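View pics/v3c.png

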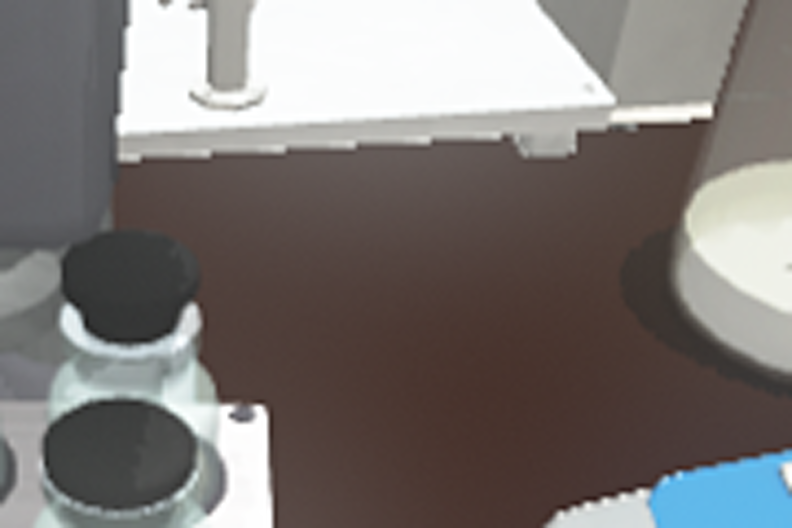

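```bash
python3 - <<'E'
import cv2,pickle
f=pickle.load(open('v3.pkl','rb'))[1]['frame']
cv2.imwrite(f'pics/v3d.png',cv2.resize(f[45:175,145:295],None,fx=5,fy=5,interpolation=cv2.INTER_CUBIC)[:600])
cv2.imwrite(f'pics/v3e.png',cv2.resize(f[140:250,130:300],None,fx=4.5,fy=4.5,interpolation=cv2.INTER_CUBIC))
f=pickle.load(open('v2.pkl','rb'))[1]['frame']
cv2.imwrite(f'pics/v2e.png',cv2.resize(f[110:235,215:390],None,fx=4.5,fy=4.5,interpolation=cv2.INTER_CUBIC))
E
```

```text
(no output)
```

View pics/v3d.png

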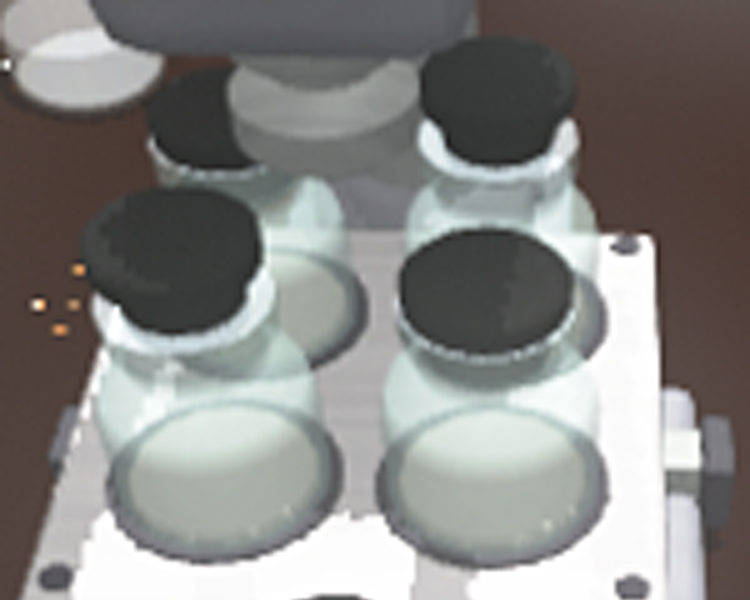

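View pics/v3e.png

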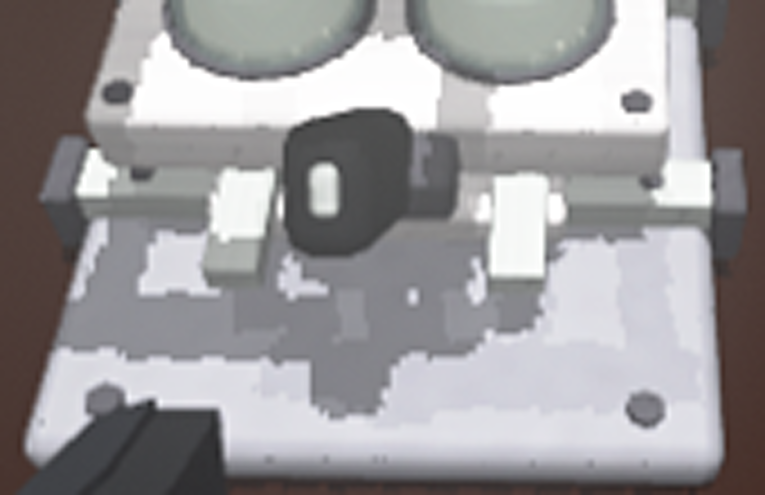

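View pics/v2e.png

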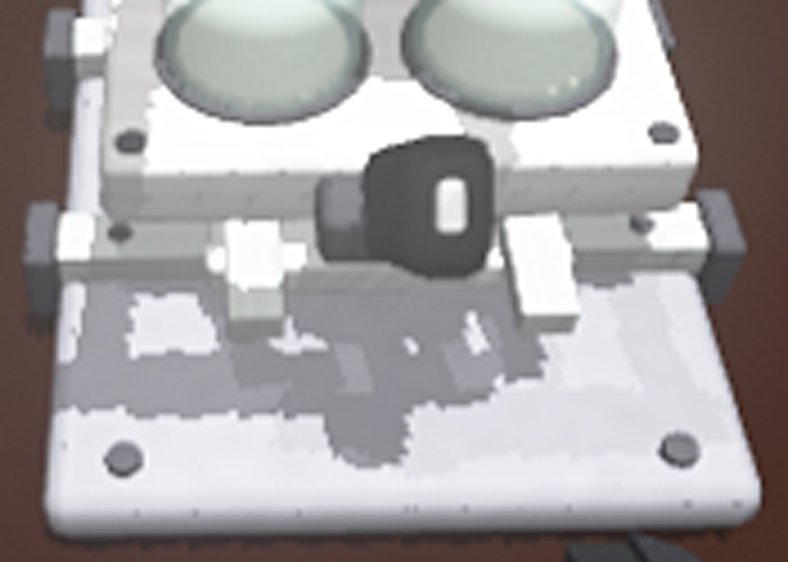

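```bash
cat > m1.py <<'E'
from h import *
import pickle
V={}
for n in('v1','v2','v3'):
    st,s=pickle.load(open(n+'.pkl','rb'));V[n]=(s['mtx'],*cam(s,st))
off={'v2c':('v2',215,0,4.4),'v3d':('v3',145,45,5),'v2e':('v2',215,110,4.5),'v3e':('v3',130,140,4.5),'v1':('v1',0,0,1.5)}
def px(k,x,y):
    v,ox,oy,s=off[k];return v,np.array([ox+(x+.5)/s-.5,oy+(y+.5)/s-.5])
def ell(k,l,rr,top=None,bot=None):
    v,a=px(k,(l+rr)/2,top if top is not None else bot);w=(rr-l)/off[k][3]/2
    for i in range(2):
        d=ray(*V[v],a)[1]
        c=a+[0,(1 if top is not None else -1)*w*-d[2]]
    return (*V[v],c)
def pt(k,x,y):
    v,a=px(k,x,y);return (*V[v],a)
def rep(n,*obs):
    p,e=tri(obs);print(n,'world',p.round(4),'press mm',(PR(p)*1000).round(1),e);return p
if __name__=='__main__':
    rep('FL',ell('v2c',182,342,top=260),ell('v3d',84,263,top=185))
    rep('FR',ell('v2c',459,620,top=287),ell('v3d',398,575,top=228))
    rep('ram',ell('v2c',322,496,bot=232),ell('v3d',229,427,bot=178))
    rep('capGrip',pt('v2e',451,206),pt('v3e',324,190))
    a=rep('boltL',pt('v2e',124,458),pt('v3e',105,400));b=rep('boltR',pt('v2e',680,450),pt('v3e',645,408))
    d=(a-b);print('yaw',np.arctan2(d[1],d[0])-np.pi/2)
    a=rep('carrL',pt('v2e',130,141),pt('v3e',118,92));b=rep('carrR',pt('v2e',663,133),pt('v3e',636,101))
    d=(a-b);print('yaw',np.arctan2(d[1],d[0])-np.pi/2)
    rep('RR(v3d, vs plane)',ell('v2c',432,575,top=127),ell('v3d',420,578,top=38))
    p=ell('v2c',180,322,top=165);print('RL',PR(onplane(*p,.110)))
E
python3 m1.py
```

```text
FL world [ 0.4746 -0.082   0.1146] press mm [-10.3  27.6 114.6] [0.2 0.2]
FR world [ 0.5274 -0.0937  0.1086] press mm [-12.8 -26.5 108.6] [0.3 0.3]
ram world [ 0.5032 -0.078   0.1296] press mm [ -1.4   0.  129.6] [0.1 0.1]
capGrip world [ 0.4864 -0.1687  0.093 ] press mm [-93.7   1.2  93. ] [0.1 0.1]
boltL world [ 0.4299 -0.156   0.0171] press mm [-90.7  59.   17.1] [0. 0.]
boltR world [ 0.5438 -0.1767  0.0176] press mm [-91.8 -56.7  17.6] [0.2 0.2]
yaw 1.3904178065992405
carrL world [ 0.4414 -0.1064  0.059 ] press mm [-39.9  56.2  59. ] [0.1 0.1]
carrR world [ 0.5496 -0.1264  0.0593] press mm [-41.2 -53.9  59.3] [0.2 0.2]
yaw 1.3881320877542191
RR(v3d, vs plane) world [ 0.5373 -0.0397  0.1158] press mm [ 42.1 -27.  115.8] [0.2 0.2]
RL [0.03959927 0.02754036 0.11      ]
```

```bash
echo '[0.5033,-0.0775,1.390]'>press.json; python3 m1.py; python3 - <<'E'
from h import *
where()
c=plan((-.116,.001,.125),40)
c=plan((-.065,.001,.0635),40,cur=c)
E
```

```text
FL world [ 0.4746 -0.082   0.1146] press mm [ -9.6  27.4 114.6] [0.2 0.2]
FR world [ 0.5274 -0.0937  0.1086] press mm [-11.6 -26.6 108.6] [0.3 0.3]
ram world [ 0.5032 -0.078   0.1296] press mm [ -0.5  -0.  129.6] [0.1 0.1]
capGrip world [ 0.4864 -0.1687  0.093 ] press mm [-92.8   0.2  93. ] [0.1 0.1]
boltL world [ 0.4299 -0.156   0.0171] press mm [-90.4  58.1  17.1] [0. 0.]
boltR world [ 0.5438 -0.1767  0.0176] press mm [-90.3 -57.6  17.6] [0.2 0.2]
yaw 1.3904178065992405
carrL world [ 0.4414 -0.1064  0.059 ] press mm [-39.5  55.7  59. ] [0.1 0.1]
carrR world [ 0.5496 -0.1264  0.0593] press mm [-39.8 -54.3  59.3] [0.2 0.2]
yaw 1.3881320877542191
RR(v3d, vs plane) world [ 0.5373 -0.0397  0.1158] press mm [ 43.3 -26.6 115.8] [0.2 0.2]
RL [0.04024318 0.02790006 0.11      ]
t 3.13 press TCP mm [-156.7  -41.3  117.9] toolz [ 0.815  0.004 -0.579] tooly [ 0.014 -1.     0.013] F [-0.1  0.3  0.6] open 1.0 q [ 1.14  1.24 -0.84  1.46 -0.07  1.08  0.48]
{"turn": [[-0.0001, -0.0135, 0.001], [-0.0001, -0.0136, 0.0011], [-0.0001, -0.0135, 0.001]], "dp": [[0.402, -0.555, 0.39], [0.43, -0.558, 0.354], [0.454, -0.561, 0.316]], "jaw": [-1, -1, -1]}
{"turn": [[0.0, -0.0, 0.0], [0.0, -0.0, 0.0], [0.0, -0.0, 0.0], [0.0, -0.0, 0.0]], "dp": [[-0.005, -0.0, 0.799], [-0.005, -0.0, 0.799], [-0.004, -0.0, 0.799], [-0.005, -0.001, 0.799]], "jaw": [-1, -1, -1, -1]}
```

Emit:
{"name": "move_arm", "arguments": {"turn": [[-0.0001,-0.0135,0.001],[-0.0001,-0.0135,0.001],[-0.0001,-0.0135,0.001],[0,0,0]], "dp": [[0.4,-0.555,0.39],[0.43,-0.56,0.355],[0.455,-0.56,0.315],[0,0,0]], "jaw": [-1,-1,-1,-1]}}

```text
clock: 3.47
tool_pos: [0.4754, -0.1854, 0.127]
eef_rot: [0.719, 0.604, 0.261, -0.223]
contact_force: [0.1, 0.3, 0.4]
opening: 0.998
```

```bash
python3 look.py v4;python3 - <<'E'
from h import *
c=plan((-.064,.0005,.0635),40)
E
```

```text
t 3.52 press TCP mm [-114.2    6.   125.5] toolz [ 0.644  0.007 -0.765] tooly [ 0.006 -1.    -0.004] F [-0.7 -0.2  0.5] open 1.0 q [ 1.07  1.03 -0.77  1.77 -0.02  0.77  0.35]
{"turn": [[-0.0003, -0.0001, 0.0001], [-0.0002, -0.0, 0.0], [-0.0003, -0.0001, 0.0001], [-0.0003, -0.0, 0.0]], "dp": [[-0.015, 0.06, 0.797], [-0.015, 0.058, 0.798], [-0.014, 0.058, 0.798], [-0.014, 0.056, 0.798]], "jaw": [-1, -1, -1, -1]}
```

View pics/v4.png

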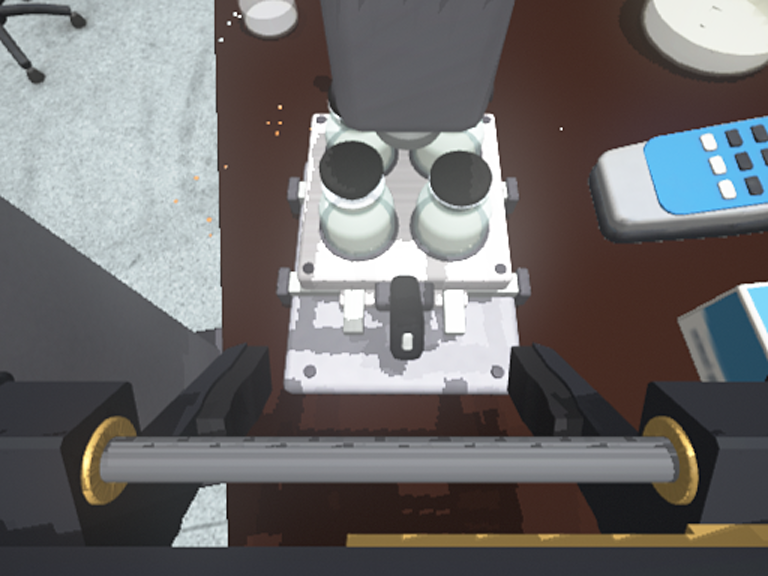

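Emit:
{"name": "move_arm", "arguments": {"turn": [[-0.0003,0,0],[-0.0003,0,0],[-0.0003,0,0],[-0.0003,0,0],[0,0,0]], "dp": [[-0.015,0.06,0.8],[-0.015,0.06,0.8],[-0.015,0.06,0.8],[-0.015,0.055,0.8],[0,0,0]], "jaw": [-1,-1,-1,-1,-1]}}

```text
clock: 3.93
tool_pos: [0.4923, -0.1423, 0.0582]
eef_rot: [0.723, 0.599, 0.264, -0.221]
contact_force: [-0.1, -1.0, -0.8]
opening: 0.997
```

```bash
python3 look.py v5
```

```text
t 3.98 press TCP mm [-67.   -1.6  59.2] toolz [ 0.646 -0.003 -0.764] tooly [-0.006 -1.    -0.001] F [0.4 0.4 1. ] open 0.999 q [ 0.99  1.13 -0.74  1.83  0.    0.58  0.34]
```

View pics/v5.png

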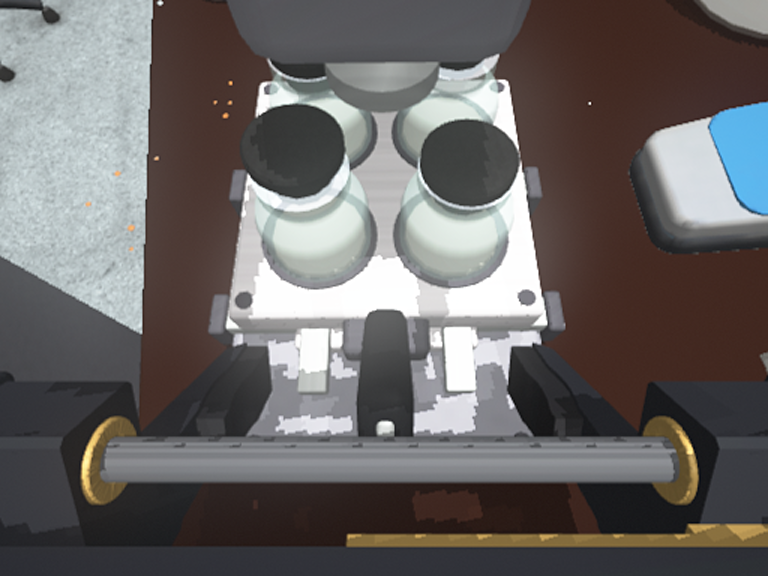

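Emit:
{"name": "move_arm", "arguments": {"turn": [[0,0,0],[0,0,0],[0,0,0],[0,0,0],[0,0,0],[0,0,0],[0,0,0],[0,0,0]], "dp": [[0.2,0,0],[0,0,0],[0,0,0],[0,0,0],[0,0,0],[0,0,0],[0,0,0],[0,0,0]], "jaw": [-1,1,1,1,1,1,1,1], "newtons": 30}}

```text
clock: 4.65
tool_pos: [0.4943, -0.1404, 0.0628]
eef_rot: [0.724, 0.599, 0.265, -0.219]
contact_force: [0.2, -0.0, 0.4]
opening: 0.495
```

```bash
python3 look.py v6
```

```text
t 4.7 press TCP mm [-63.4  -2.4  62.8] toolz [ 0.645 -0.005 -0.764] tooly [-0.007 -1.     0.   ] F [-0.2 -0.8  0. ] open 0.45 q [ 0.98  1.13 -0.74  1.83 -0.    0.57  0.33]
```

View pics/v6.png

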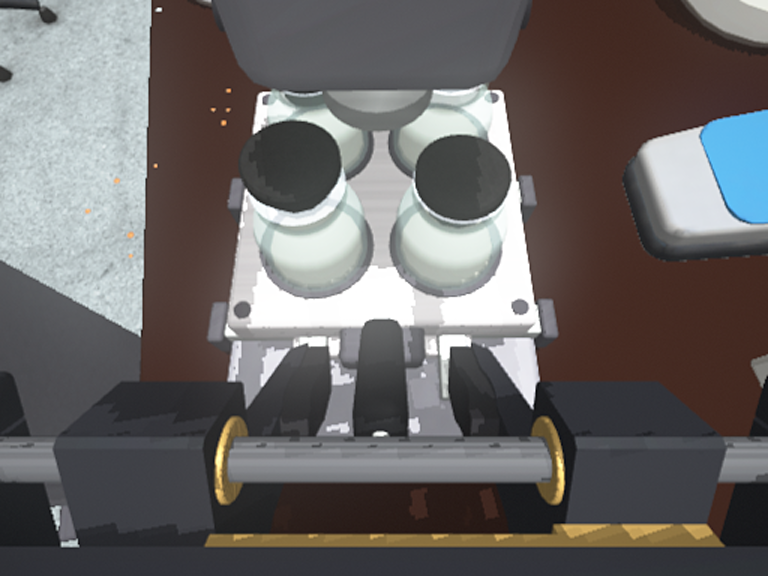

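Emit:
{"name": "move_arm", "arguments": {"turn": [[0,0,0],[0,0,0],[0,0,0],[0,0,0],[0,0,0],[0,0,0]], "dp": [[0,0,0],[0,0,0],[0,0,0],[0,0,0],[0,0,0],[0,0,0]], "jaw": [1,1,1,1,1,1]}}

```text
clock: 5.2
tool_pos: [0.4933, -0.1399, 0.0627]
eef_rot: [0.723, 0.599, 0.264, -0.22]
contact_force: [-2.6, -1.4, 2.2]
opening: 0.18
```

```bash
python3 look.py v7; python3 - <<'E'
from h import *
st=r.get_state();p=PR(st['tool_pos']);print(p)
plan(p+[.0115,-.0255,0],R.from_quat(st['eef_rot']),n=5,jaw=1)
E
```

```text
t 5.25 press TCP mm [-63.2  -1.4  62.7] toolz [ 0.645 -0.003 -0.764] tooly [-0.006 -1.    -0.001] F [-1.3  2.1  1.1] open 0.185 q [ 0.98  1.13 -0.74  1.84 -0.    0.58  0.33]
[-0.06322635 -0.00143491  0.06271514]
{"turn": [[0.0, 0.0, 0.0], [0.0, 0.0, 0.0], [0.0, 0.0, 0.0], [0.0, 0.0, 0.0], [0.0, 0.0, 0.0]], "dp": [[0.071, 0.203, 0.06], [0.072, 0.204, 0.06], [0.071, 0.203, 0.06], [0.071, 0.204, 0.06], [0.072, 0.203, 0.06]], "jaw": [1, 1, 1, 1, 1]}
```

View pics/v7.png

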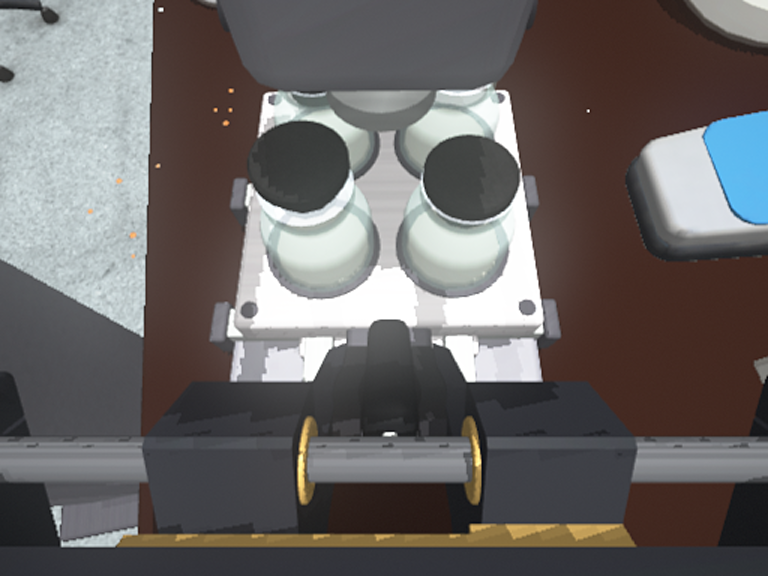

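Emit:
{"name": "move_arm", "arguments": {"turn": [[0,0,0],[0,0,0],[0,0,0],[0,0,0],[0,0,0],[0,0,0],[0,0,0]], "dp": [[0.07,0.2,0.06],[0.07,0.2,0.06],[0.07,0.2,0.06],[0.07,0.2,0.06],[0.07,0.2,0.06],[0,0,0],[0,0,0]], "jaw": [1,1,1,1,1,1,1]}}

```text
clock: 5.83
tool_pos: [0.5228, -0.1333, 0.0627]
eef_rot: [0.723, 0.599, 0.266, -0.218]
contact_force: [3.4, 2.0, -4.2]
opening: 0.182
```

```bash
python3 look.py v8; python3 - <<'E'
import cv2,pickle
f=pickle.load(open('v8.pkl','rb'))[1]['frame']
cv2.imwrite(f'pics/v8c.png',cv2.resize(f[45:165,130:290],None,fx=5,fy=5,interpolation=cv2.INTER_CUBIC))
E
```

```text
t 5.88 press TCP mm [-51.3 -29.   62.7] toolz [ 0.645 -0.008 -0.764] tooly [-0.008 -1.     0.003] F [ 2.2 -2.6 -3.6] open 0.181 q [ 0.94  1.14 -0.74  1.78 -0.01  0.59  0.31]
```

View pics/v8.png

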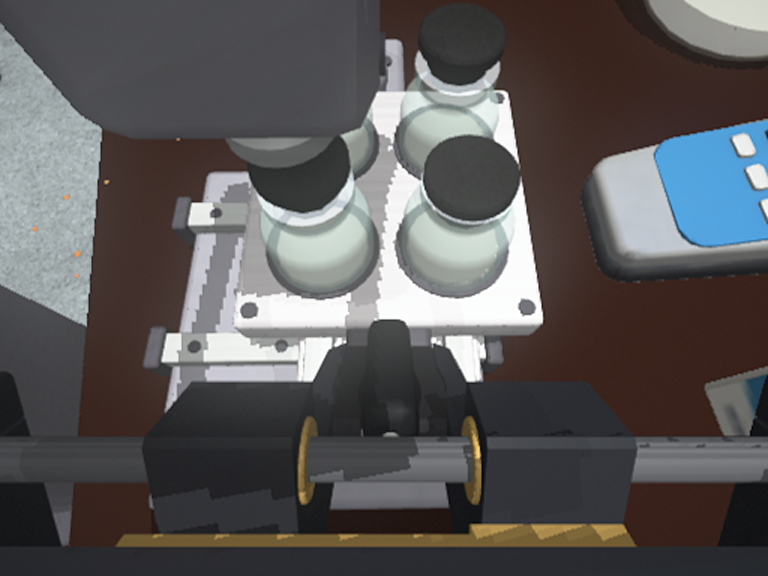

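View pics/v8c.png

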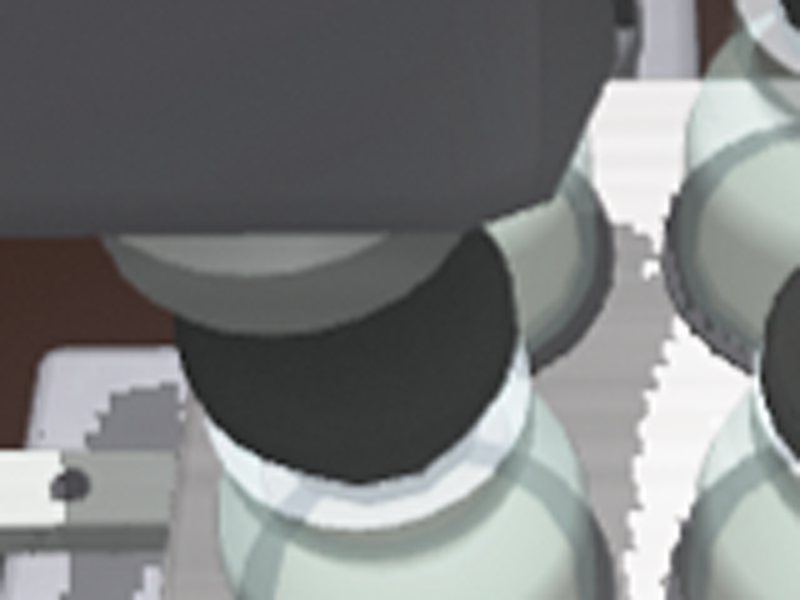

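```bash
cat > m2.py <<'E'
from m1 import *
import sys
def load(n):
    st,s=pickle.load(open(n+'.pkl','rb'));V[n]=(s['mtx'],*cam(s,st));off[n]=(n,0,0,1.5);off[n+'c']=(n,130,45,5)
def bolts(n,a,b):
    load(n)
    P=[PR(onplane(*pt(n,*q),.0593))*1000 for q in(a,b)]
    m=(P[0]+P[1])/2; print(n,'bolts',P[0].round(1),P[1].round(1),'-> carrier',(m+[55.2,0,0]).round(1)[:2])
if __name__=='__main__':
    bolts('v5',(244,300),(527,298));bolts('v7',(249,310),(528,307));bolts('v8',(249,310),(527,307))
    # FL stopper bottom edge of flange & ram in v8
    print(PR(onplane(*pt('v8c',350,482),.112)),PR(onplane(*pt('v8c',255,333),.128)))
    C=[np.array(ray(*pt('v8c',x,y))[1]) for x,y in((350,482),)]
    # predicted ram face in v8: circle at press (0,0,.128)
    t=np.linspace(0,2*np.pi,73);c=np.array([W((.016*np.cos(a),.016*np.sin(a),.128)) for a in t]);q=(proj(*V['v8'],c)+.5-[130,45])*5
    print('pred ram: lowest',q[q[:,1].argmax()].round(),'right',q[q[:,0].argmax()].round(),'left',q[q[:,0].argmin()].round())
    for z,rr in((.118,.0155),(.112,.0155)):
        for cx in (0,):
            c=np.array([W((rr*np.cos(a),rr*np.sin(a),z)) for a in t]);q=(proj(*V['v8'],c)+.5-[130,45])*5
            print('pred FL if centred z',z,'lowest',q[q[:,1].argmax()].round(),'right',q[q[:,0].argmax()].round(),'left',q[q[:,0].argmin()].round())
E
python3 m2.py
```

```text
v5 bolts [-40.3  55.4  59.3] [-40.3 -54.5  59.3] -> carrier [14.9  0.4]
v7 bolts [-40.3  53.9  59.3] [-39.8 -56.5  59.3] -> carrier [15.1 -1.3]
v8 bolts [-28.4  25.9  59.3] [-28.  -84.1  59.3] -> carrier [ 27.  -29.1]
[-0.01686   -0.0029803  0.112    ] [-0.01320291  0.00185485  0.128     ]
pred ram: lowest [276. 362.] right [486. 202.] left [ 98. 231.]
pred FL if centred z 0.118 lowest [304. 431.] right [492. 283.] left [142. 297.]
pred FL if centred z 0.112 lowest [318. 470.] right [498. 327.] left [163. 340.]
```

Emit:
{"name": "move_arm", "arguments": {"turn": [[0,0,0],[0,0,0],[0,0,0],[0,0,0],[0,0,0],[0,0,0],[0,0,0]], "dp": [[0.06,0.065,0.05],[0.06,0.065,0.05],[0.06,0.065,0.05],[0.06,0.065,0.05],[0.06,0.065,0.05],[0,0,0],[0,0,0]], "jaw": [1,1,1,1,1,1,1]}}

```text
clock: 6.47
tool_pos: [0.53, -0.1247, 0.0627]
eef_rot: [0.723, 0.599, 0.264, -0.22]
contact_force: [-3.5, 0.5, -0.4]
opening: 0.175
```

```bash
python3 look.py v9
```

```text
t 6.52 press TCP mm [-41.6 -34.8  62.7] toolz [ 0.646 -0.003 -0.764] tooly [-0.006 -1.    -0.001] F [1.2 3.9 0.6] open 0.18 q [ 0.92  1.14 -0.74  1.77 -0.02  0.59  0.3 ]
```

View pics/v9.png

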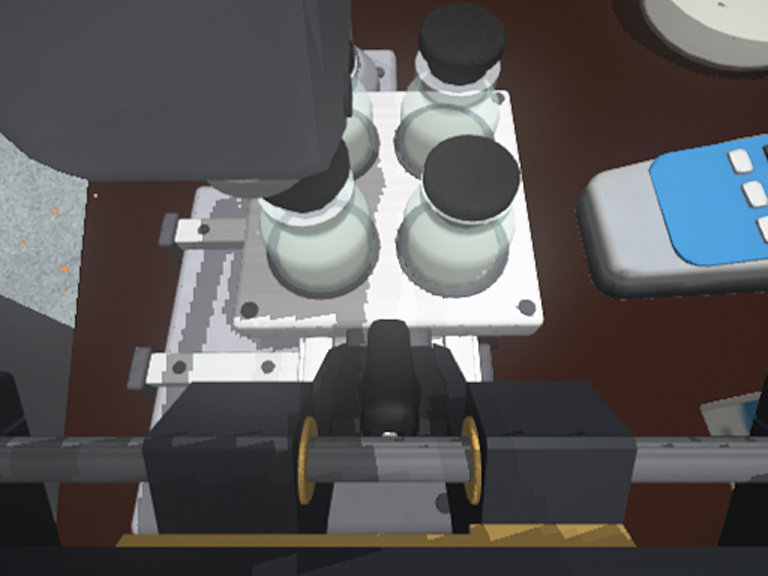

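Emit:
{"name": "move_arm", "arguments": {"turn": [[0,0,0],[0,0,0],[0,0,0],[0,0,0],[0,0,0]], "dp": [[0.03,0.04,0.026],[0.03,0.04,0.026],[0.03,0.04,0.026],[0,0,0],[0,0,0]], "jaw": [1,1,1,1,1]}}

```text
clock: 6.93
tool_pos: [0.5303, -0.1236, 0.0626]
eef_rot: [0.723, 0.599, 0.262, -0.221]
contact_force: [-13.3, -6.5, 10.5]
opening: 0.173
```

```bash
python3 -c "
from h import *
where()"
```

```text
t 6.93 press TCP mm [-40.4 -34.9  62.6] toolz [ 0.645  0.002 -0.764] tooly [-0.004 -1.    -0.006] F [-8.8 11.9 10.5] open 0.173 q [ 0.91  1.14 -0.74  1.77 -0.02  0.6   0.3 ]
```

Emit:
{"name": "move_arm", "arguments": {"turn": [[0,0,0],[0,0,0],[0,0,0],[0,0,0],[0,0,0],[0,0,0]], "dp": [[-0.06,-0.08,-0.05],[-0.06,-0.08,-0.05],[-0.06,-0.08,-0.05],[-0.06,-0.08,-0.05],[0,0,0],[0,0,0]], "jaw": [1,1,1,1,1,1]}}

```text
clock: 7.43
tool_pos: [0.526, -0.13, 0.0628]
eef_rot: [0.724, 0.599, 0.265, -0.218]
contact_force: [2.9, 0.7, -2.2]
opening: 0.18
```

```bash
python3 -c "
from h import *
where()"
```

```text
t 7.43 press TCP mm [-47.6 -31.8  62.8] toolz [ 0.645 -0.007 -0.765] tooly [-0.009 -1.     0.002] F [ 1.2 -2.7 -2.2] open 0.18 q [ 0.93  1.14 -0.74  1.78 -0.02  0.59  0.31]
```

Emit:
{"name": "move_arm", "arguments": {"turn": [[0,0,0],[0,0,0],[0,0,0],[0,0,0]], "dp": [[-0.012,-0.1,-0.01],[-0.012,-0.1,-0.01],[0,0,0],[0,0,0]], "jaw": [1,1,1,1]}}

```text
clock: 7.77
tool_pos: [0.5193, -0.129, 0.0627]
eef_rot: [0.723, 0.599, 0.264, -0.219]
contact_force: [0.7, 0.7, -1.7]
opening: 0.177
```

```bash
python3 look.py v10; python3 - <<'E'
import cv2,pickle
f=pickle.load(open('v10.pkl','rb'))[1]['frame']
cv2.imwrite(f'pics/v10c.png',cv2.resize(f[45:165,130:290],None,fx=5,fy=5,interpolation=cv2.INTER_CUBIC))
E
```

```text
t 7.82 press TCP mm [-47.8 -25.1  62.7] toolz [ 0.645 -0.004 -0.764] tooly [-0.007 -1.    -0.   ] F [ 2.1 -0.4 -1.1] open 0.178 q [ 0.94  1.13 -0.74  1.79 -0.01  0.59  0.31]
```

View pics/v10c.png

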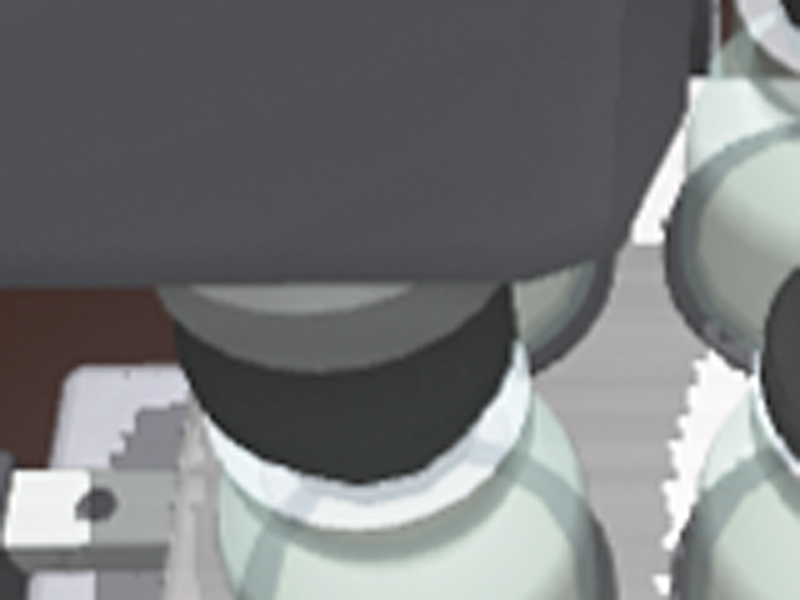

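Emit:
{"name": "move_arm", "arguments": {"turn": [[0,0,0],[0,0,0],[0,0,0]], "dp": [[-0.01,0.06,-0.01],[0,0,0],[0,0,0]], "jaw": [1,1,1]}}

```text
clock: 8.07
tool_pos: [0.5201, -0.1292, 0.0627]
eef_rot: [0.723, 0.599, 0.264, -0.22]
contact_force: [-1.2, 2.8, 0.2]
opening: 0.177
```

```bash
python3 -c "
from h import *
where()"
```

```text
t 8.07 press TCP mm [-47.8 -25.9  62.7] toolz [ 0.646 -0.002 -0.764] tooly [-0.005 -1.    -0.002] F [2.5 1.7 0.2] open 0.177 q [ 0.94  1.13 -0.74  1.79 -0.01  0.59  0.31]
```

Emit:
{"name": "move_arm", "arguments": {"turn": [[0,0,0],[0,0,0],[0,0,0],[0,0,0],[0,0,0],[0,0,0],[0,0,0],[0,0,0],[0,0,0]], "dp": [[0,0,0],[0,0,0],[0,0,0],[0,0,0],[0,0,-0.3],[0,0,-0.9],[0,0,-0.9],[0,0,-0.9],[0,0,-0.9]], "jaw": [-0.2,-0.2,-0.2,-0.2,-0.2,-0.2,-0.2,1,1]}}

```text
clock: 8.82
tool_pos: [0.5094, -0.1928, 0.1385]
eef_rot: [0.724, 0.599, 0.265, -0.218]
contact_force: [0.7, 0.3, -0.5]
opening: 0.472
```

```bash
python3 look.py v11; python3 - <<'E'
import cv2,pickle
f=pickle.load(open('v11.pkl','rb'))[1]['frame']
cv2.imwrite(f'pics/v11c.png',cv2.resize(f[20:200,140:360],None,fx=3.5,fy=3.3,interpolation=cv2.INTER_CUBIC))
E
```

```text
t 8.87 press TCP mm [-116.1  -29.1  140.8] toolz [ 0.642 -0.013 -0.767] tooly [-0.013 -1.     0.006] F [-1.4  0.1  1.7] open 0.426 q [ 1.04  1.03 -0.77  1.69 -0.03  0.82  0.33]
```

View pics/v11.png

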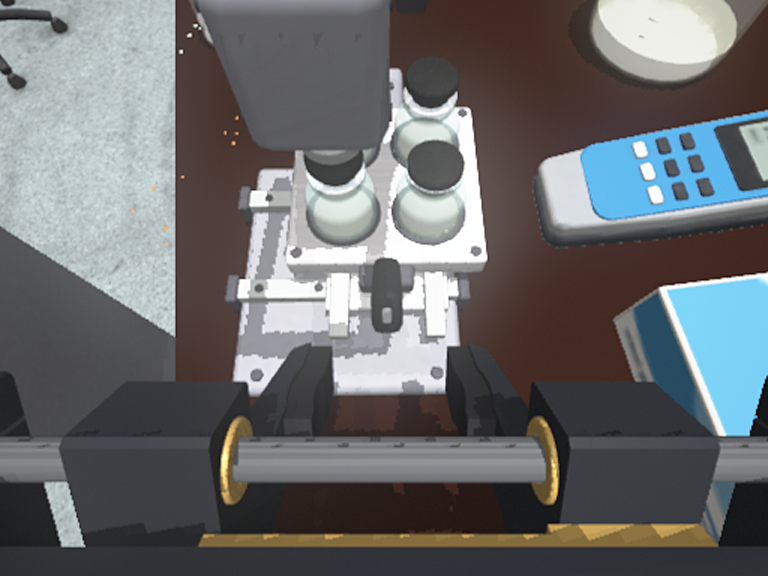

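```bash
python3 - <<'E'
from h import *
import pickle
s=r.snapshot('scene');pickle.dump(s,open('s11.pkl','wb'))
f=s['frame'];cv2.imwrite('pics/s11.png',cv2.resize(f[170:260,210:320],None,fx=7,fy=6.6,interpolation=cv2.INTER_CUBIC))
E
```

```text
(no output)
```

View pics/s11.png

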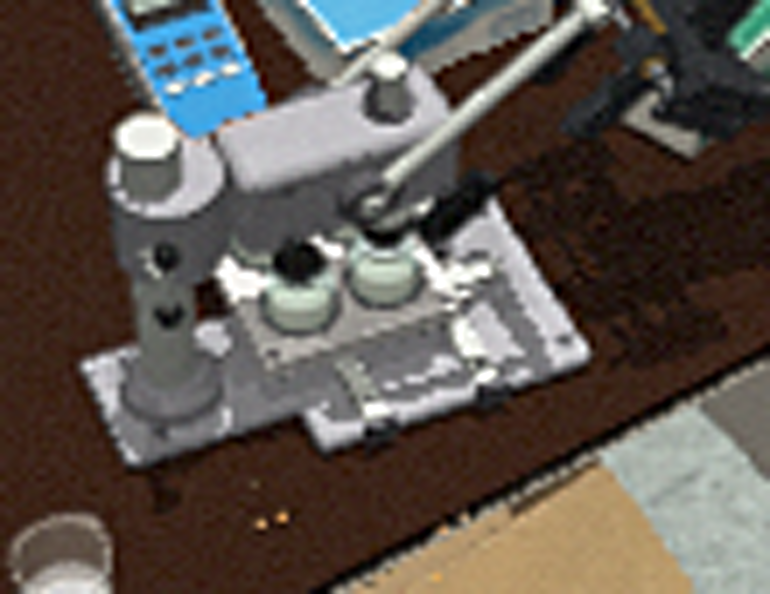

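View pics/v11c.png

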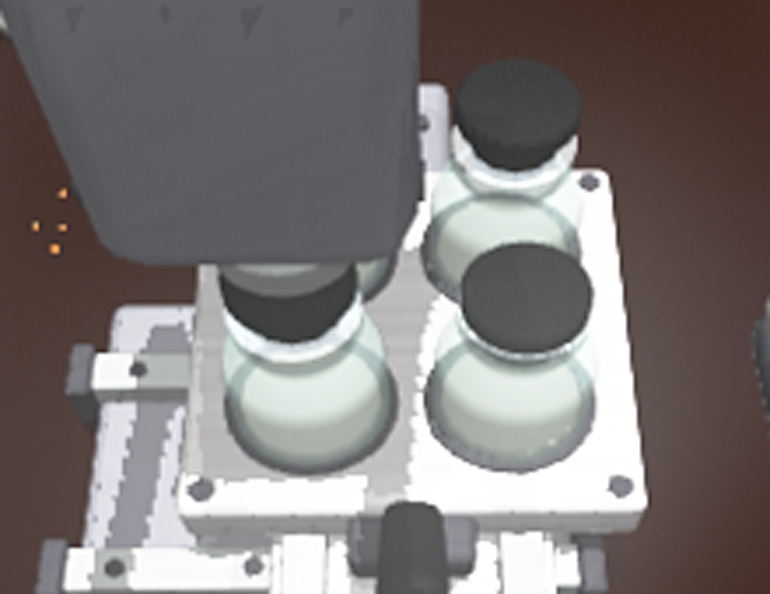

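```bash
python3 - <<'E'
from m2 import *
s=pickle.load(open('s11.pkl','rb'));M,o=cam(s);K=s['mtx']
f=lambda p:(proj(K,M,o,p)[0]-[210,170]+.5)*[7,6.6]
p0=onplane(K,M,o,np.array([210+(389+.5)/7-.5,170+(60+.5)/6.6-.5]),.26);print('shaft top on plane .26',p0,PR(p0)*1000)
for dx in(-.005,0,.005):
    q=PR(p0)+[dx,0,0]
    print(dx,[f(W([q[0],q[1],z])).round().tolist() for z in(.06,.08,.1,.117)])
load('v11')
bolts('v11',(297,252),(476,251))
for a in((257,374),(437,372)):print('base',PR(onplane(*pt('v11',*a),.0175))*1000)
t=np.linspace(0,2*np.pi,73)
for nm,z,rr,cx,cy in(('ram',.128,.016,0,0),('ram',.128,.016,.003,0),('fltop',.118,.0155,0,0),('flbot',.112,.0155,0,0),('frbot',.104,.0155,0,-.054),('frtop',.110,.0155,0,-.054)):
    c=np.array([W((cx+rr*np.cos(a),cy+rr*np.sin(a),z)) for a in t]);q=(proj(*V['v11'],c)+.5-[140,20])*[3.5,3.3]
    print(nm,'low',q[q[:,1].argmax()].round(),'top',q[q[:,1].argmin()].round(),'right',q[q[:,0].argmax()].round(),'left',q[q[:,0].argmin()].round())
E
```

```text
shaft top on plane .26 [ 0.5053605  -0.07754625  0.26      ] [  0.32500739  -2.0352311  260.        ]
-0.005 [[393.0, 272.0], [393.0, 252.0], [394.0, 232.0], [394.0, 215.0]]
0 [[385.0, 274.0], [385.0, 255.0], [386.0, 235.0], [386.0, 218.0]]
0.005 [[377.0, 277.0], [377.0, 257.0], [378.0, 237.0], [378.0, 220.0]]
v11 bolts [-24.4  28.8  59.3] [-24.6 -80.6  59.3] -> carrier [ 30.7 -25.9]
base [-90.18977986  57.6145701   17.5       ]
base [-89.87302257 -57.67142747  17.5       ]
ram low [284. 307.] top [290. 193.] right [363. 248.] left [210. 254.]
ram low [284. 296.] top [291. 183.] right [364. 237.] left [211. 243.]
fltop low [290. 333.] top [295. 225.] right [363. 278.] left [221. 283.]
flbot low [293. 349.] top [298. 243.] right [365. 294.] left [226. 300.]
frbot low [536. 368.] top [530. 264.] right [600. 318.] left [466. 315.]
frtop low [539. 353.] top [532. 247.] right [604. 303.] left [467. 299.]
```

```bash
echo '[0.5036,-0.0755,1.390]'>press.json; python3 - <<'E'
from h import *
where()
c=plan((-.22,0,.345),0,jaw=1)
c=plan((-.101,0,.330),0,cur=c,jaw=1)
E
```

```text
t 8.92 press TCP mm [-116.8  -29.   139.4] toolz [ 0.642 -0.013 -0.767] tooly [-0.013 -1.     0.006] F [-0.6 -0.3  0.2] open 0.384 q [ 1.04  1.03 -0.77  1.69 -0.03  0.81  0.33]
{"turn": [[0.0002, -0.0111, -0.0002], [0.0001, -0.0111, -0.0001], [0.0002, -0.0111, -0.0002], [0.0001, -0.0111, -0.0001], [0.0002, -0.0111, -0.0002], [0.0001, -0.0111, -0.0002], [0.0002, -0.0111, -0.0001], [0.0002, -0.0111, -0.0002], [0.0001, -0.0111, -0.0002], [0.0002, -0.0111, -0.0001]], "dp": [[0.211, -0.106, -0.897], [0.148, -0.107, -0.909], [0.084, -0.108, -0.917], [0.02, -0.109, -0.921], [-0.044, -0.109, -0.92], [-0.108, -0.111, -0.915], [-0.171, -0.111, -0.905], [-0.233, -0.112, -0.89], [-0.295, -0.114, -0.872], [-0.355, -0.115, -0.849]], "jaw": [1, 1, 1, 1, 1, 1, 1, 1, 1, 1]}
{"turn": [[-0.0, 0.0, -0.0], [-0.0, 0.0, -0.0], [-0.0, 0.0, -0.0], [-0.0, 0.0, -0.0], [-0.0, 0.0, -0.0]], "dp": [[0.952, -0.0, 0.12], [0.952, -0.0, 0.119], [0.952, -0.001, 0.12], [0.952, 0.0, 0.12], [0.952, 0.0, 0.12]], "jaw": [1, 1, 1, 1, 1]}
```

Emit:
{"name": "move_arm", "arguments": {"turn": [[0.0002,-0.011,-0.0002],[0.0002,-0.011,-0.0002],[0.0002,-0.011,-0.0002],[0.0002,-0.011,-0.0002],[0.0002,-0.011,-0.0002],[0.0002,-0.011,-0.0002],[0.0002,-0.011,-0.0002],[0.0002,-0.011,-0.0002],[0.0002,-0.011,-0.0002],[0.0002,-0.011,-0.0002]], "dp": [[0.1,-0.11,-0.95],[0.1,-0.11,-0.92],[0.08,-0.11,-0.92],[0.02,-0.11,-0.92],[-0.04,-0.11,-0.92],[-0.11,-0.11,-0.91],[-0.17,-0.11,-0.9],[-0.23,-0.11,-0.89],[-0.3,-0.11,-0.87],[-0.35,-0.12,-0.85]], "jaw": [1,1,1,1,1,1,1,1,1,1]}}

```text
clock: 9.75
tool_pos: [0.4628, -0.2933, 0.3417]
eef_rot: [0.765, 0.644, 0.0, -0.005]
contact_force: [0.1, -0.9, 0.4]
opening: 0.006
```

```bash
python3 look.py v12; python3 - <<'E'
from h import *
c=plan((-.101,0,.330),0,jaw=1)
E
```

```text
t 9.8 press TCP mm [-221.   -1.  346.] toolz [ 0.002 -0.    -1.   ] tooly [ 0.012 -1.     0.   ] F [ 0.5 -0.1  2.3] open 0.002 q [ 0.79  0.5  -0.51  1.63  0.27  1.08  0.04]
{"turn": [[0.0, -0.0001, 0.0004], [0.0, -0.0, 0.0004], [0.0, -0.0001, 0.0004], [0.0, -0.0, 0.0003], [0.0, -0.0001, 0.0004]], "dp": [[0.959, 0.004, 0.13], [0.96, 0.001, 0.129], [0.959, -0.001, 0.129], [0.96, -0.004, 0.129], [0.959, -0.005, 0.128]], "jaw": [1, 1, 1, 1, 1]}
```

View pics/v12.png

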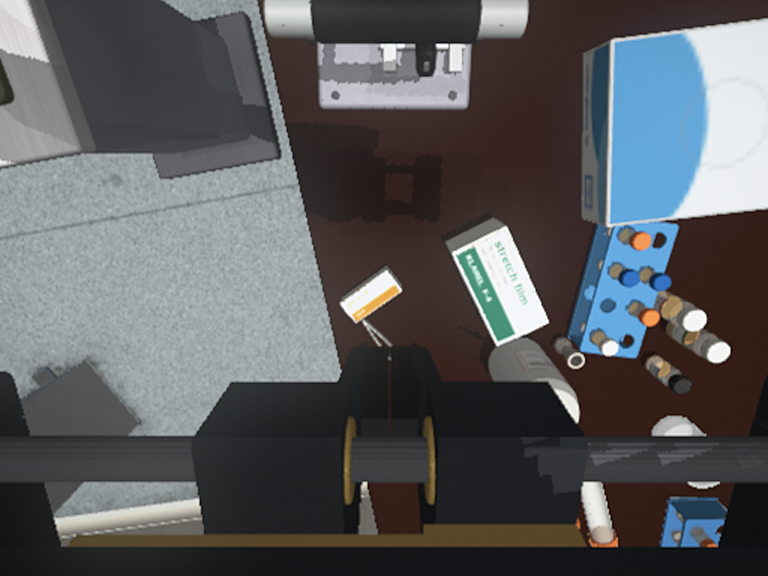

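```bash
python3 - <<'E'
from m2 import *
load('v12');print([ (PR(onplane(*pt('v12',*a),.301))*1000).round(1) for a in((267,18),(527,17),(313,20),(481,18))])
E
```

```text
[array([-98.9,  48.2, 301. ]), array([-97.9, -48.8, 301. ]), array([-99.5,  31. , 301. ]), array([-98.4, -31.7, 301. ])]
```

Emit:
{"name": "move_arm", "arguments": {"turn": [[0,0,0.0004],[0,0,0.0004],[0,0,0.0004],[0,0,0.0004],[0,0,0.0004],[0,0,0]], "dp": [[0.96,0,0.13],[0.96,0,0.13],[0.96,0,0.13],[0.96,0,0.13],[0.96,0,0.13],[0,0,0]], "jaw": [1,1,1,1,1,1]}}

```text
clock: 10.3
tool_pos: [0.4846, -0.1686, 0.325]
eef_rot: [0.766, 0.642, 0.003, -0.008]
contact_force: [0.1, 0.2, 0.8]
opening: 0.003
```

```bash
python3 look.py v13; python3 - <<'E'
from h import *
st=r.get_state();p=np.array(st['tool_pos']);q=R.from_quat(st['eef_rot'])
import math
# arc: lever angle th; TCP tracks bar top + command bias
def bar(th):
    a=math.radians(40)-th+0.0
    a0=math.atan2(106,126);a=a0-th
    return np.array([.0275-.165*math.cos(a),0,.195+.165*math.sin(a)])
c=(p,q)
for th in np.arange(0,.69,.0673):
    b=bar(th); print(round(th,3),(b*1000).round(1))
c=plan(bar(0)+[0,0,.010],0,n=2,jaw=1,cur=c)
prev=c
for th in np.linspace(.0673,.673,10):
    c=plan(bar(th)+[0,0,.009-.006*min(1,th/.3)],0,n=1,jaw=1,cur=c)
E
```

```text
t 10.35 press TCP mm [-98.1   1.7 325.1] toolz [ 0.012  0.008 -1.   ] tooly [ 0.003 -1.    -0.008] F [-0.3  0.3 -0. ] open 0.004 q [ 0.59  0.47 -0.52  1.76  0.26  0.99 -0.2 ]
0.0 [-98.8   0.  301.2]
0.067 [-105.6    0.   292.5]
0.135 [-111.9    0.   283.3]
0.202 [-117.5    0.   273.7]
0.269 [-122.5    0.   263.8]
0.336 [-126.8    0.   253.6]
0.404 [-130.3    0.   243.1]
0.471 [-133.2    0.   232.3]
0.538 [-135.4    0.   221.5]
0.606 [-136.8    0.   210.4]
0.673 [-137.4    0.   199.4]
{"turn": [[-0.0007, -0.001, 0.0002], [-0.0006, -0.0009, 0.0002]], "dp": [[-0.017, 0.037, 0.276], [-0.015, 0.035, 0.277]], "jaw": [1, 1]}
{"turn": [[-0.0, -0.0, 0.0]], "dp": [[-0.274, 0.0, 0.443]], "jaw": [1]}
{"turn": [[-0.0, -0.0, 0.0]], "dp": [[-0.25, 0.0, 0.421]], "jaw": [1]}
{"turn": [[-0.0, -0.0, 0.0]], "dp": [[-0.225, 0.0, 0.436]], "jaw": [1]}
{"turn": [[-0.0, -0.0, 0.0]], "dp": [[-0.199, 0.0, 0.451]], "jaw": [1]}
{"turn": [[-0.0, -0.0, 0.0]], "dp": [[-0.172, 0.0, 0.435]], "jaw": [1]}
{"turn": [[-0.0, -0.0, 0.0]], "dp": [[-0.143, 0.0, 0.42]], "jaw": [1]}
{"turn": [[-0.0, -0.0, 0.0]], "dp": [[-0.116, 0.001, 0.429]], "jaw": [1]}
{"turn": [[-0.0, -0.0, 0.0]], "dp": [[-0.086, -0.0, 0.435]], "jaw": [1]}
{"turn": [[-0.0, -0.0, 0.0]], "dp": [[-0.056, -0.0, 0.441]], "jaw": [1]}
{"turn": [[-0.0, -0.0, 0.0]], "dp": [[-0.027, -0.0, 0.443]], "jaw": [1]}
```

View pics/v13.png

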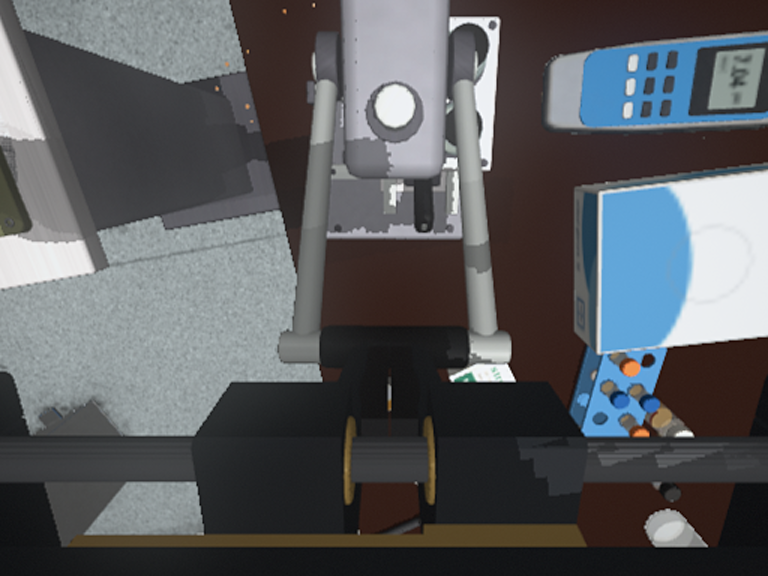

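```bash
python3 - <<'E'
from m2 import *
load('v13');print((PR(onplane(*pt('v13',395,104),.26))*1000).round(1), [(PR(onplane(*pt('v13',*a),.06))*1000).round(1) for a in((492,24),(487,162))])
E
```

```text
[  1.2   0.4 260. ] [array([ 84.2, -79.8,  60. ]), array([-25.6, -83.1,  60. ])]
```

Emit:
{"name": "move_arm", "arguments": {"turn": [[-0.0007,-0.001,0.0002],[-0.0006,-0.0009,0.0002],[0,0,0],[0,0,0],[0,0,0],[0,0,0]], "dp": [[-0.02,0.04,0.28],[-0.02,0.04,0.28],[-0.27,0,0.44],[-0.25,0,0.42],[-0.23,0,0.44],[-0.2,0,0.45]], "jaw": [1,1,1,1,1,1]}}

```text
clock: 10.85
tool_pos: [0.4814, -0.2033, 0.2674]
eef_rot: [0.771, 0.636, -0.001, 0.003]
contact_force: [0.1, -2.1, 4.6]
opening: -0.0
```

```bash
python3 look.py v14
```

```text
t 10.9 press TCP mm [-130.4    0.3  265.2] toolz [-0.004  0.001 -1.   ] tooly [-0.011 -1.    -0.001] F [-0.8 -0.7  1.5] open 0.005 q [ 0.61  0.55 -0.47  1.83  0.33  0.84 -0.22]
```

View pics/v14.png

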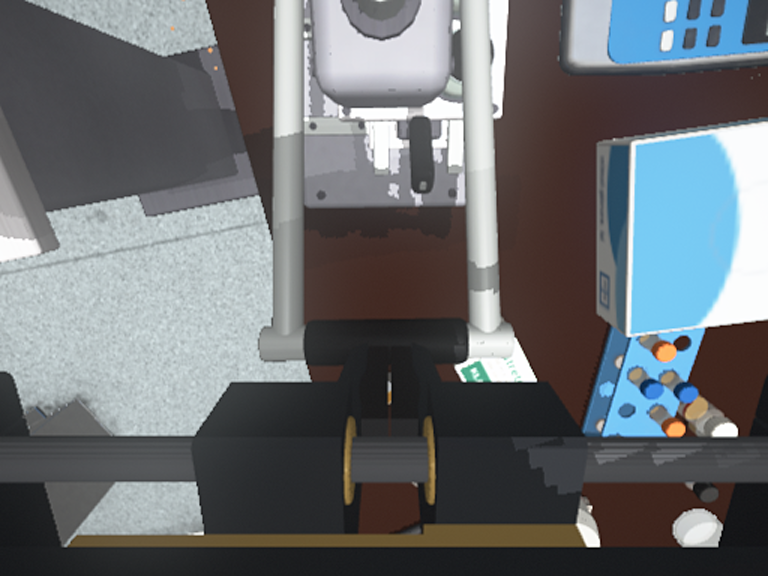

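Emit:
{"name": "move_arm", "arguments": {"turn": [[0,0,0]], "dp": [[0,0,0]], "jaw": [1]}}

```text
clock: 10.98
tool_pos: [0.4802, -0.202, 0.2668]
eef_rot: [0.771, 0.637, -0.002, 0.0]
contact_force: [-1.1, -0.9, 3.8]
opening: 0.003
```

```bash
python3 - <<'E'
from h import *
where()
import math
a0=math.atan2(106,126)
def bar(th):
    a=a0-th;return np.array([.0275-.165*math.cos(a),0,.195+.165*math.sin(a)])
c=None
for th in (.35,.42,.49,.56,.62,.673):
    c=plan(bar(th)+[.002,0,.005],0,n=1,jaw=1,cur=c)
E
```

```text
t 10.98 press TCP mm [-1.286e+02  2.000e-01  2.668e+02] toolz [-0.003  0.001 -1.   ] tooly [-0.01  -1.    -0.001] F [-1.1  0.9  3.8] open 0.003 q [ 0.61  0.54 -0.48  1.83  0.33  0.84 -0.22]
{"turn": [[-0.0002, 0.0005, -0.0016]], "dp": [[0.124, 0.009, 0.411]], "jaw": [1]}
{"turn": [[0.0, -0.0, 0.0]], "dp": [[-0.143, -0.0, 0.439]], "jaw": [1]}
{"turn": [[0.0, -0.0, 0.0]], "dp": [[-0.112, -0.0, 0.448]], "jaw": [1]}
{"turn": [[0.0, -0.0, 0.0]], "dp": [[-0.08, -0.0, 0.455]], "jaw": [1]}
{"turn": [[0.0, -0.0, 0.0]], "dp": [[-0.043, -0.0, 0.394]], "jaw": [1]}
{"turn": [[0.0, -0.0, 0.0]], "dp": [[-0.019, -0.001, 0.349]], "jaw": [1]}
```

Emit:
{"name": "move_arm", "arguments": {"turn": [[-0.0002,0.0005,-0.0016],[0,0,0],[0,0,0],[0,0,0],[0,0,0],[0,0,0],[0,0,0]], "dp": [[0.12,0,0.3],[-0.1,0,0.4],[-0.1,0,0.45],[-0.08,0,0.45],[-0.05,0,0.4],[-0.02,0,0.4],[0,0,0]], "jaw": [1,1,1,1,1,1,1]}}

```text
clock: 11.57
tool_pos: [0.4812, -0.2079, 0.2081]
eef_rot: [0.767, 0.641, 0.001, 0.002]
contact_force: [-2.0, -5.6, 12.7]
opening: 0.007
```

```bash
python3 look.py v15
```

```text
t 11.62 press TCP mm [-134.3   -1.7  208.4] toolz [-0.002 -0.004 -1.   ] tooly [ 0.002 -1.     0.004] F [-6.8  0.6  7.4] open 0.007 q [ 0.59  0.62 -0.44  1.9   0.4   0.7  -0.26]
```

View pics/v15.png

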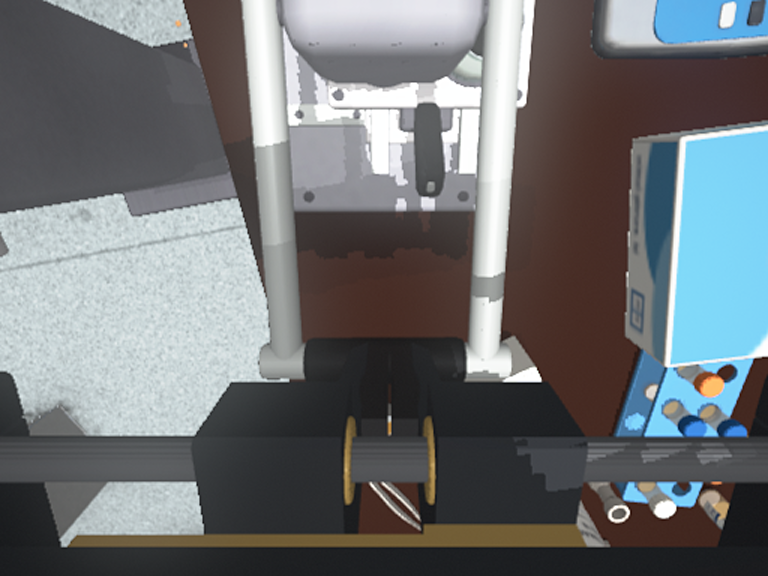

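Emit:
{"name": "move_arm", "arguments": {"turn": [[0,0,0],[0,0,0],[0,0,0],[0,0,0]], "dp": [[0,0,0.2],[0,0,0.2],[0,0,0],[0,0,0]], "jaw": [1,1,1,1]}}

```text
clock: 11.95
tool_pos: [0.4813, -0.2082, 0.2044]
eef_rot: [0.768, 0.641, 0.0, 0.005]
contact_force: [-14.9, -3.3, 59.3]
opening: 0.006
```

```bash
python3 -c "
from h import *
where()"
```

```text
t 11.95 press TCP mm [-134.6   -1.9  204.4] toolz [-0.006 -0.008 -1.   ] tooly [ 0.002 -1.     0.008] F [-5.9 14.  59.3] open 0.006 q [ 0.58  0.63 -0.43  1.91  0.41  0.68 -0.27]
```

Emit:
{"name": "move_arm", "arguments": {"turn": [[0,0,0],[0,0,0],[0,0,0],[0,0,0],[0,0,0],[0,0,0],[0,0,0],[0,0,0],[0,0,0],[0,0,0]], "dp": [[0.02,0,-0.5],[0.03,0,-0.5],[0.05,0,-0.5],[0.08,0,-0.5],[0.12,0,-0.5],[0.15,0,-0.5],[0.17,0,-0.5],[0.2,0,-0.5],[0.23,0,-0.45],[0.26,0,-0.45]], "jaw": [1,1,1,1,1,1,1,1,1,1]}}

```text
clock: 12.78
tool_pos: [0.4859, -0.1725, 0.3204]
eef_rot: [0.767, 0.642, 0.001, 0.0]
contact_force: [-0.3, 0.1, -0.8]
opening: 0.008
```

```bash
python3 look.py v16;  python3 - <<'E'
from h import *
c=plan((-.18,0,.345),0,n=3)
c=plan((-.24,0,.25),40,cur=c)
c=plan((-.17,0,.11),55,cur=c)
E
```

```text
t 12.83 press TCP mm [-96.7  -1.3 322.5] toolz [ 0.003 -0.006 -1.   ] tooly [ 0.006 -1.     0.006] F [ 0.5 -1.1  1.5] open 0.002 q [ 0.58  0.47 -0.52  1.77  0.27  0.97 -0.22]
{"turn": [[0.0003, -0.0002, 0.0003], [0.0003, -0.0001, 0.0004], [0.0003, -0.0002, 0.0003]], "dp": [[-1.11, -0.023, -0.304], [-1.11, -0.021, -0.302], [-1.11, -0.02, -0.301]], "jaw": [-1, -1, -1]}
{"turn": [[-0.0, 0.0185, 0.0], [-0.0, 0.0186, 0.0], [-0.0, 0.0185, 0.0], [-0.0, 0.0185, 0.0], [-0.0, 0.0185, 0.0], [-0.0, 0.0186, 0.0]], "dp": [[-0.4, -0.0, 0.633], [-0.471, -0.0, 0.583], [-0.535, -0.0, 0.524], [-0.593, -0.0, 0.458], [-0.641, -0.0, 0.387], [-0.682, -0.0, 0.309]], "jaw": [-1, -1, -1, -1, -1, -1]}
{"turn": [[-0.0, 0.0059, 0.0], [-0.0, 0.006, 0.0], [-0.0, 0.0059, 0.0], [-0.0, 0.006, 0.0], [-0.0, 0.0059, 0.0], [-0.0, 0.006, 0.0], [-0.0, 0.0059, 0.0]], "dp": [[-0.208, -0.0, 0.87], [-0.24, -0.0, 0.862], [-0.273, -0.0, 0.851], [-0.304, -0.0, 0.842], [-0.335, -0.0, 0.829], [-0.366, -0.0, 0.816], [-0.397, -0.0, 0.802]], "jaw": [-1, -1, -1, -1, -1, -1, -1]}
```

View pics/v16.png

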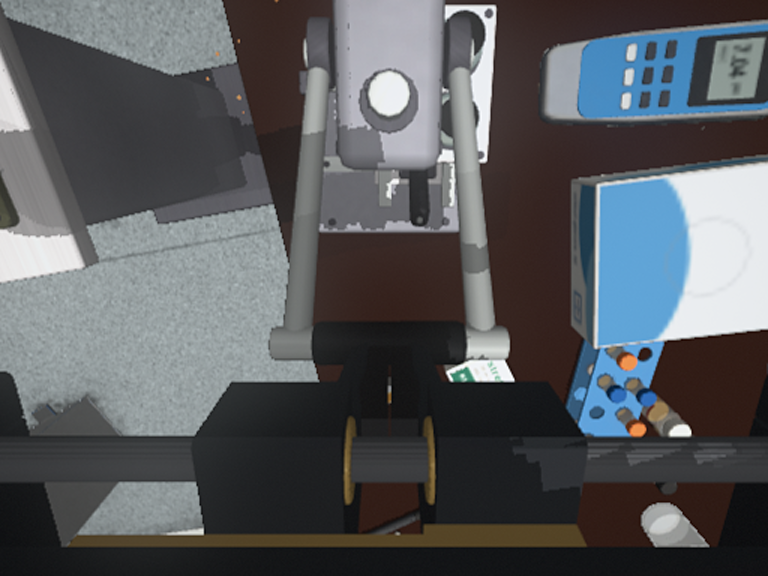

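```bash
python3 - <<'E'
from h import *
c=plan((-.185,-.01,.345),0,n=4,show=0)
c=plan((-.22,-.02,.24),40,cur=c)
c=plan((-.118,-.0275,.135),40,cur=c)
E
```

```text
{"turn": [[-0.0, 0.0185, 0.0], [-0.0, 0.0186, 0.0], [-0.0, 0.0185, 0.0], [-0.0, 0.0185, 0.0], [-0.0, 0.0185, 0.0], [-0.0, 0.0186, 0.0]], "dp": [[-0.233, 0.067, 0.7], [-0.313, 0.066, 0.668], [-0.388, 0.067, 0.627], [-0.459, 0.066, 0.578], [-0.523, 0.067, 0.521], [-0.579, 0.066, 0.457]], "jaw": [-1, -1, -1, -1, -1, -1]}
{"turn": [[-0.0, -0.0, 0.0], [-0.0, -0.0, 0.0], [-0.0, -0.0, 0.0], [-0.0, -0.0, 0.0], [-0.0, -0.0, 0.0], [-0.0, -0.0, 0.0]], "dp": [[0.071, 0.05, 0.973], [0.07, 0.05, 0.974], [0.071, 0.05, 0.973], [0.071, 0.05, 0.973], [0.07, 0.051, 0.974], [0.071, 0.05, 0.973]], "jaw": [-1, -1, -1, -1, -1, -1]}
```

Emit:
{"name": "move_arm", "arguments": {"turn": [[0.0003,0,0.0003],[0.0003,0,0.0003],[0.0003,0,0.0003],[0,0,0],[0,0.0186,0],[0,0.0186,0],[0,0.0186,0],[0,0.0186,0],[0,0.0186,0],[0,0.0186,0]], "dp": [[-0.88,0.1,-0.3],[-0.88,0.1,-0.25],[-0.88,0.1,-0.2],[-0.88,0.1,-0.2],[-0.23,0.06,0.7],[-0.31,0.06,0.66],[-0.38,0.06,0.62],[-0.44,0.06,0.58],[-0.51,0.06,0.53],[-0.56,0.06,0.47]], "jaw": [1,1,-1,-1,-1,-1,-1,-1,-1,-1]}}

```text
clock: 13.67
tool_pos: [0.4827, -0.2969, 0.2384]
eef_rot: [0.722, 0.599, 0.266, -0.222]
contact_force: [1.8, -0.5, -0.3]
opening: 0.589
```

```bash
python3 - <<'E'
from h import *
where()
c=plan((-.118,-.0275,.135),40)
E
```

```text
t 13.67 press TCP mm [-221.5  -19.2  238.4] toolz [ 0.65  -0.001 -0.76 ] tooly [-0.004 -1.    -0.002] F [-0.1 -1.8 -0.3] open 0.589 q [ 1.13  0.93 -0.72  1.46 -0.1   1.19  0.42]
{"turn": [[0.0, -0.0002, -0.0001], [0.0001, -0.0003, -0.0001], [0.0, -0.0002, -0.0001], [0.0, -0.0003, -0.0002], [0.0001, -0.0002, -0.0001], [0.0, -0.0003, -0.0001]], "dp": [[0.077, 0.054, 0.973], [0.077, 0.053, 0.972], [0.08, 0.055, 0.973], [0.08, 0.054, 0.972], [0.083, 0.054, 0.972], [0.084, 0.056, 0.972]], "jaw": [-1, -1, -1, -1, -1, -1]}
```

Emit:
{"name": "move_arm", "arguments": {"turn": [[0,-0.0002,0],[0,-0.0002,0],[0,-0.0002,0],[0,-0.0002,0],[0,-0.0002,0],[0,-0.0002,0],[0,0,0]], "dp": [[0.08,0.055,0.95],[0.08,0.055,0.95],[0.08,0.055,0.95],[0.08,0.055,0.95],[0.08,0.055,0.95],[0.08,0.055,0.9],[0,0,0]], "jaw": [-1,-1,-1,-1,-1,-1,-1]}}

```text
clock: 14.25
tool_pos: [0.5069, -0.194, 0.1366]
eef_rot: [0.721, 0.602, 0.26, -0.223]
contact_force: [-0.7, 0.8, 0.2]
opening: 1.005
```

```bash
python3 look.py v17; python3 - <<'E'
from h import *
c=plan((-.050,-.0265,.0628),40)
E
```

```text
t 14.3 press TCP mm [-118.3  -25.7  137.8] toolz [ 0.642  0.006 -0.766] tooly [ 0.001 -1.    -0.007] F [-0.3  0.5  0.4] open 1.001 q [ 1.01  1.02 -0.71  1.68 -0.09  0.84  0.39]
{"turn": [[-0.0002, 0.0, -0.0001], [-0.0002, 0.0, -0.0001], [-0.0002, 0.0001, -0.0001], [-0.0002, -0.0, -0.0001], [-0.0002, -0.0, -0.0001]], "dp": [[0.033, 0.012, 0.81], [0.034, 0.01, 0.811], [0.033, 0.01, 0.81], [0.033, 0.008, 0.811], [0.033, 0.008, 0.811]], "jaw": [-1, -1, -1, -1, -1]}
```

View pics/v17.png

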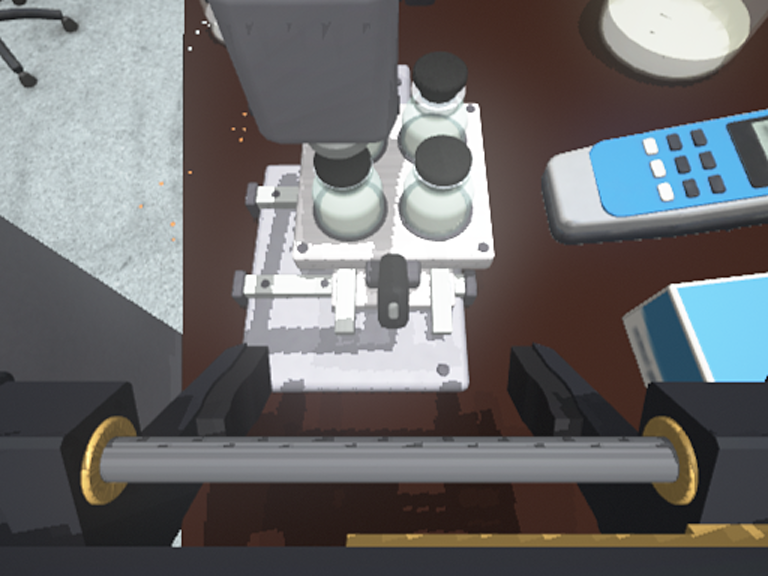

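Emit:
{"name": "move_arm", "arguments": {"turn": [[-0.0002,0,-0.0001],[-0.0002,0,-0.0001],[-0.0002,0,-0.0001],[-0.0002,0,-0.0001],[-0.0002,0,-0.0001],[0,0,0],[0,0,0],[0,0,0],[0,0,0],[0,0,0]], "dp": [[0.035,0.01,0.8],[0.035,0.01,0.8],[0.035,0.01,0.8],[0.035,0.01,0.8],[0.035,0.01,0.8],[0,0,0],[0,0,0],[0,0,0],[0,0,0],[0,0,0]], "jaw": [-1,-1,-1,-1,-0.2,0,0,0,0,0]}}

```text
clock: 15.13
tool_pos: [0.5228, -0.1346, 0.0658]
eef_rot: [0.723, 0.601, 0.263, -0.215]
contact_force: [-0.7, -0.3, -0.6]
opening: 0.57
```

```bash
python3 look.py v18
```

```text
t 15.18 press TCP mm [-54.4 -29.3  65.7] toolz [ 0.639 -0.007 -0.769] tooly [-0.005 -1.     0.005] F [0.6 0.2 0.1] open 0.525 q [ 0.92  1.11 -0.7   1.78 -0.08  0.6   0.37]
```

View pics/v18.png

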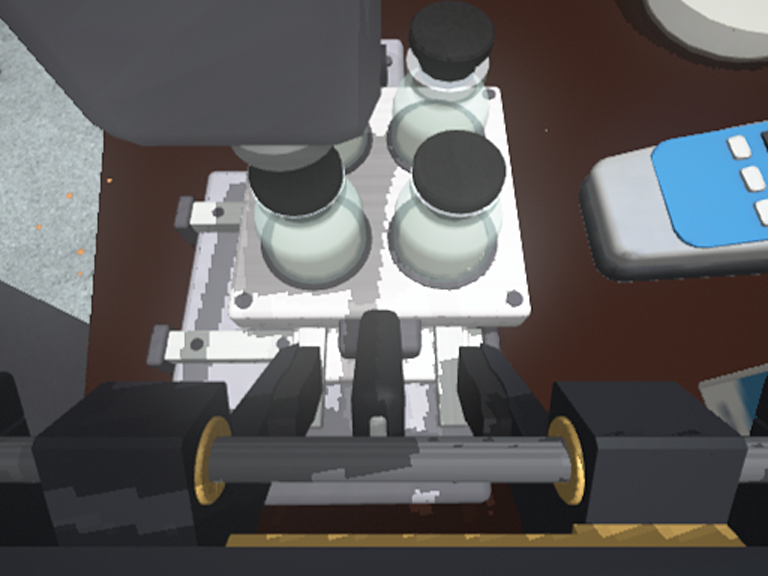

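Emit:
{"name": "move_arm", "arguments": {"turn": [[0,0,0],[0,0,0],[0,0,0],[0,0,0],[0,0,0],[0,0,0],[0,0,0],[0,0,0]], "dp": [[0,-0.1,0.15],[0,0,0],[0,0,0],[0,0,0],[0,0,0],[0,0,0],[0,0,0],[0,0,0]], "jaw": [0,0.7,1,1,1,1,1,1]}}

```text
clock: 15.85
tool_pos: [0.5201, -0.1301, 0.0622]
eef_rot: [0.723, 0.601, 0.263, -0.216]
contact_force: [0.0, -0.0, 0.0]
opening: 0.178
```

```bash
python3 look.py v19
```

```text
t 15.9 press TCP mm [-50.8 -26.1  62.2] toolz [ 0.64  -0.005 -0.768] tooly [-0.003 -1.     0.004] F [-0.4  0.2  0.1] open 0.178 q [ 0.91  1.12 -0.7   1.79 -0.08  0.58  0.37]
```

View pics/v19.png

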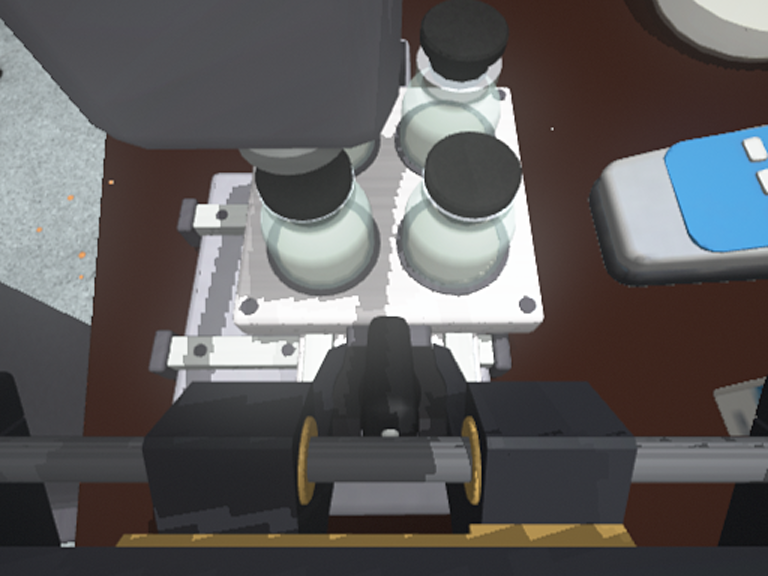

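Emit:
{"name": "move_arm", "arguments": {"turn": [[0,0,0],[0,0,0],[0,0,0],[0,0,0],[0,0,0],[0,0,0],[0,0,0],[0,0,0],[0,0,0],[0,0,0]], "dp": [[-0.1,-0.12,-0.083],[-0.18,-0.23,-0.15],[-0.2,-0.26,-0.168],[-0.2,-0.26,-0.168],[-0.2,-0.26,-0.168],[-0.2,-0.26,-0.168],[-0.2,-0.26,-0.168],[-0.18,-0.23,-0.15],[-0.1,-0.12,-0.084],[-0.09,-0.1,-0.08]], "jaw": [1,1,1,1,1,1,1,1,1,1]}}

```text
clock: 16.73
tool_pos: [0.458, -0.1741, 0.0622]
eef_rot: [0.723, 0.601, 0.263, -0.216]
contact_force: [3.8, 2.5, -3.9]
opening: 0.177
```

Emit:
{"name": "move_arm", "arguments": {"turn": [[0,0,0],[0,0,0]], "dp": [[0,0,0],[0,0,0]], "jaw": [1,1]}}

```text
clock: 16.9
tool_pos: [0.4576, -0.1742, 0.0622]
eef_rot: [0.723, 0.601, 0.262, -0.216]
contact_force: [-1.8, -3.4, 1.8]
opening: 0.182
```

```bash
python3 look.py v20
```

```text
t 16.95 press TCP mm [-105.2   27.5   62.2] toolz [ 0.64  -0.004 -0.769] tooly [-0.003 -1.     0.002] F [-2.9  2.4  2. ] open 0.177 q [ 1.04  1.11 -0.69  1.86 -0.04  0.6   0.44]
```

View pics/v20.png

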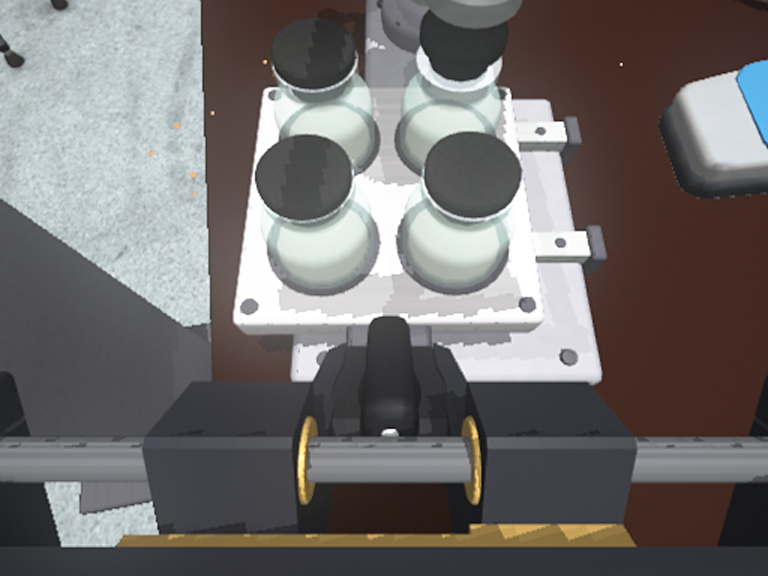

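Emit:
{"name": "move_arm", "arguments": {"turn": [[0,0,0],[0,0,0],[0,0,0],[0,0,0],[0,0,0],[0,0,0],[0,0,0]], "dp": [[-0.09,0,-0.075],[-0.09,0,-0.075],[-0.06,0,-0.05],[-0.06,0,-0.05],[-0.03,0,-0.025],[0,0,0],[0,0,0]], "jaw": [1,1,1,1,1,1,1]}}

```text
clock: 17.53
tool_pos: [0.4561, -0.1825, 0.0622]
eef_rot: [0.722, 0.602, 0.263, -0.218]
contact_force: [-0.9, 6.5, -3.6]
opening: 0.178
```

```bash
python3 -c "
from h import *
where()"
```

```text
t 17.53 press TCP mm [-113.8   27.5   62.2] toolz [ 0.642 -0.003 -0.767] tooly [-0.002 -1.     0.002] F [ 6.2  2.  -3.6] open 0.178 q [ 1.05  1.11 -0.69  1.84 -0.04  0.63  0.45]
```

Emit:
{"name": "move_arm", "arguments": {"turn": [[0,0,0],[0,0,0],[0,0,0],[0,0,0]], "dp": [[-0.04,0,-0.034],[-0.04,0,-0.034],[0,0,0],[0,0,0]], "jaw": [1,1,1,1]}}

```text
clock: 17.87
tool_pos: [0.456, -0.1826, 0.0623]
eef_rot: [0.721, 0.602, 0.264, -0.219]
contact_force: [4.6, 14.0, -10.2]
opening: 0.177
```

```bash
python3 -c "
from h import *
where()"
```

```text
t 17.87 press TCP mm [-113.9   27.5   62.3] toolz [ 0.644 -0.001 -0.765] tooly [ 0.    -1.     0.002] F [ 14.6  -2.  -10.2] open 0.177 q [ 1.06  1.11 -0.69  1.84 -0.04  0.63  0.45]
```

Emit:
{"name": "move_arm", "arguments": {"turn": [[0,0,0],[0,0,0],[0,0,0],[0,0,0],[0,0,0],[0,0,0],[0,0,0],[0,0,0],[0,0,0]], "dp": [[0.13,0,0.108],[0.13,0,0.108],[0.126,0,0.108],[0,-0.12,0],[0,-0.12,0],[0,-0.12,0],[0,-0.08,0],[0,0,0],[0,0,0]], "jaw": [1,1,1,1,1,1,1,1,1]}}

```text
clock: 18.62
tool_pos: [0.4501, -0.1735, 0.0622]
eef_rot: [0.724, 0.601, 0.264, -0.214]
contact_force: [7.2, 0.5, -4.0]
opening: 0.18
```

```bash
python3 -c "
from h import *
where()"
```

```text
t 18.62 press TCP mm [-106.    35.    62.2] toolz [ 0.639 -0.011 -0.769] tooly [-0.007 -1.     0.008] F [ 1.8 -7.  -4. ] open 0.18 q [ 1.06  1.1  -0.69  1.88 -0.04  0.58  0.45]
```

Emit:
{"name": "move_arm", "arguments": {"turn": [[0,0,0],[0,0,0],[0,0,0],[0,0,0],[0,0,0],[0,0,0],[0,0,0]], "dp": [[0,0.1,0],[0,0.1,0],[0,0.1,0],[0,0.1,0],[0,0.06,0],[0,0,0],[0,0,0]], "jaw": [1,1,1,1,1,1,1]}}

```text
clock: 19.2
tool_pos: [0.4592, -0.1746, 0.0622]
eef_rot: [0.723, 0.601, 0.263, -0.216]
contact_force: [-1.0, -2.3, 1.5]
opening: 0.176
```

```bash
python3 look.py v21
```

```text
t 19.25 press TCP mm [-105.4   25.8   62.2] toolz [ 0.64  -0.006 -0.769] tooly [-0.004 -1.     0.004] F [-1.9  1.   0.8] open 0.174 q [ 1.04  1.11 -0.69  1.85 -0.04  0.6   0.44]
```

View pics/v21.png

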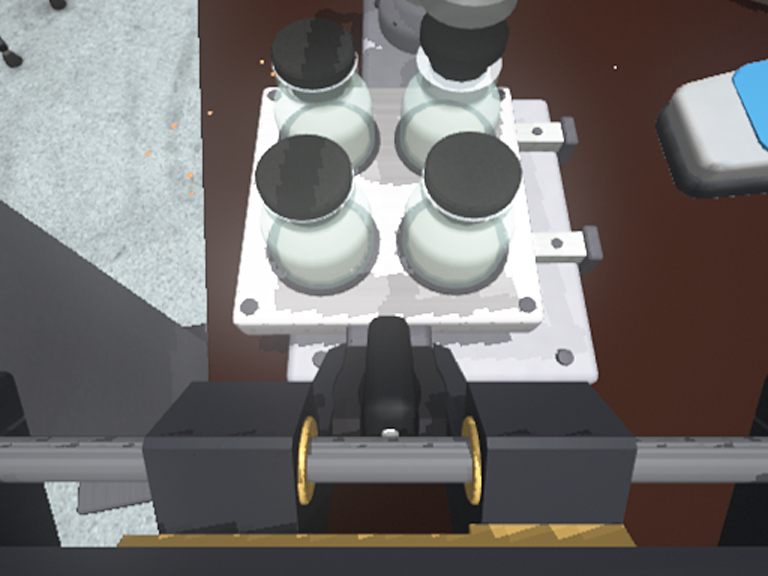

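Emit:
{"name": "move_arm", "arguments": {"turn": [[0,0,0],[0,0,0],[0,0,0]], "dp": [[-0.02,-0.06,-0.015],[0,0,0],[0,0,0]], "jaw": [1,1,1]}}

```text
clock: 19.5
tool_pos: [0.4584, -0.1746, 0.0622]
eef_rot: [0.723, 0.601, 0.264, -0.216]
contact_force: [2.3, 0.8, -2.6]
opening: 0.175
```

```bash
python3 -c "
from h import *
where()"
```

```text
t 19.5 press TCP mm [-105.6   26.6   62.2] toolz [ 0.64  -0.007 -0.768] tooly [-0.004 -1.     0.005] F [ 1.2 -2.2 -2.6] open 0.175 q [ 1.04  1.11 -0.69  1.86 -0.04  0.6   0.44]
```

Within half a millimetre. Release and retreat.

Emit:
{"name": "move_arm", "arguments": {"turn": [[0,0,0],[0,0,0],[0,0,0],[0,0,0],[0,0,0],[0,0,0],[0,0,0],[0,0,0],[0,0,0]], "dp": [[0,0,0],[0,0,0],[0,0,0],[0,0,0],[0,0,-0.3],[0,0,-0.9],[0,0,-0.9],[0,0,-0.9],[0,0,-0.9]], "jaw": [-0.2,-0.2,-0.2,-0.2,-0.2,-0.2,-0.2,1,1]}}

```text
clock: 20.25
tool_pos: [0.4453, -0.2369, 0.1384]
eef_rot: [0.723, 0.601, 0.263, -0.216]
contact_force: [-0.1, 0.2, -1.2]
opening: 0.471
```

```bash
python3 look.py v22; python3 - <<'E'
from h import *
c=plan((-.25,0,.345),0,jaw=1)
E
```

```text
t 20.3 press TCP mm [-173.1   26.2  140.5] toolz [ 0.636 -0.012 -0.771] tooly [-0.009 -1.     0.008] F [-2.7 -1.   1.8] open 0.426 q [ 1.14  0.99 -0.71  1.74 -0.06  0.85  0.46]
{"turn": [[0.0002, -0.0122, -0.0001], [0.0002, -0.0122, -0.0001], [0.0002, -0.0122, -0.0001], [0.0002, -0.0122, -0.0001], [0.0002, -0.0122, -0.0001], [0.0002, -0.0122, -0.0001], [0.0002, -0.0122, -0.0001], [0.0001, -0.0122, -0.0], [0.0002, -0.0122, -0.0001]], "dp": [[0.315, 0.127, -0.917], [0.244, 0.126, -0.939], [0.171, 0.124, -0.954], [0.098, 0.124, -0.965], [0.023, 0.122, -0.97], [-0.051, 0.121, -0.969], [-0.125, 0.12, -0.963], [-0.199, 0.119, -0.95], [-0.27, 0.118, -0.932]], "jaw": [1, 1, 1, 1, 1, 1, 1, 1, 1]}
```

View pics/v22.png

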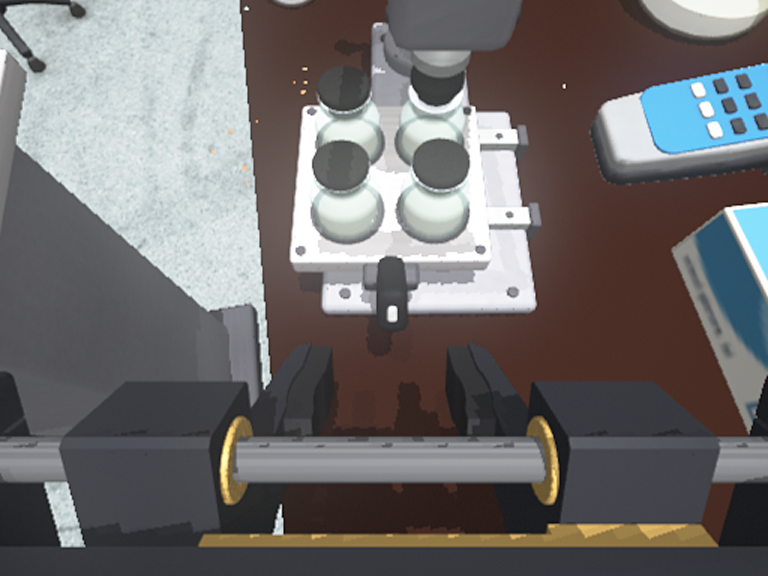

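Emit:
{"name": "move_arm", "arguments": {"turn": [[0.0002,-0.0122,0],[0.0002,-0.0122,0],[0.0002,-0.0122,0],[0.0002,-0.0122,0],[0.0002,-0.0122,0],[0.0002,-0.0122,0],[0.0002,-0.0122,0],[0.0002,-0.0122,0],[0.0002,-0.0122,0],[0,0,0]], "dp": [[0.3,0.12,-0.92],[0.24,0.12,-0.94],[0.17,0.12,-0.95],[0.1,0.12,-0.96],[0.02,0.12,-0.97],[-0.05,0.12,-0.97],[-0.12,0.12,-0.96],[-0.2,0.12,-0.95],[-0.27,0.12,-0.93],[0,0,0]], "jaw": [1,1,1,1,1,1,1,1,1,1]}}

```text
clock: 21.13
tool_pos: [0.462, -0.316, 0.3461]
eef_rot: [0.767, 0.642, 0.001, 0.001]
contact_force: [0.4, -0.5, 0.5]
opening: 0.004
```

```bash
python3 - <<'E'
from m2 import *
bolts('v22',(300,250),(480,250)); print('base',[(PR(onplane(*pt('v22',*a),.0175))*1000).round(1) for a in((345,293),(513,292))])
where()
c=plan((-.098,0,.330),0,jaw=1)
E
```

```text
v22 bolts [-81.2  82.1  59.3] [-81.5 -27.8  59.3] -> carrier [-26.1  27.1]
base [array([-92.8,  58. ,  17.5]), array([-92.5, -57.8,  17.5])]
t 21.13 press TCP mm [-244.1   -2.3  346.1] toolz [-0.    -0.003 -1.   ] tooly [ 0.005 -1.     0.003] F [-0.4 -0.4  0.5] open 0.004 q [ 0.79  0.51 -0.45  1.61  0.24  1.08  0.1 ]
{"turn": [[0.0001, 0.0, 0.0001], [0.0, 0.0, 0.0001], [0.0001, 0.0, 0.0001], [0.0001, 0.0, 0.0001], [0.0, 0.0, 0.0001], [0.0001, 0.0001, 0.0001], [0.0001, -0.0, 0.0001]], "dp": [[0.835, -0.01, 0.091], [0.835, -0.009, 0.092], [0.835, -0.011, 0.091], [0.835, -0.011, 0.092], [0.835, -0.011, 0.091], [0.835, -0.012, 0.092], [0.835, -0.013, 0.092]], "jaw": [1, 1, 1, 1, 1, 1, 1]}
```

Carrier measured at (-26.1, 27.1): centred. Now over the lever bar.

Emit:
{"name": "move_arm", "arguments": {"turn": [[0,0,0],[0,0,0],[0,0,0],[0,0,0],[0,0,0],[0,0,0],[0,0,0],[0,0,0],[0,0,0]], "dp": [[0.83,0,0.09],[0.83,0,0.09],[0.83,0,0.09],[0.83,0,0.09],[0.83,0,0.09],[0.83,0,0.09],[0.83,0,0.09],[0,0,0],[0,0,0]], "jaw": [1,1,1,1,1,1,1,1,1]}}

```text
clock: 21.88
tool_pos: [0.4839, -0.1738, 0.3251]
eef_rot: [0.767, 0.641, -0.001, -0.005]
contact_force: [-0.7, -0.1, -0.0]
opening: 0.003
```

```bash
python3 look.py v23
```

```text
t 21.93 press TCP mm [-101.7    1.6  325.2] toolz [ 0.004  0.008 -1.   ] tooly [-0.    -1.    -0.008] F [-0.3  0.4  0.1] open 0.004 q [ 0.56  0.47 -0.47  1.76  0.24  0.98 -0.18]
```

View pics/v23.png

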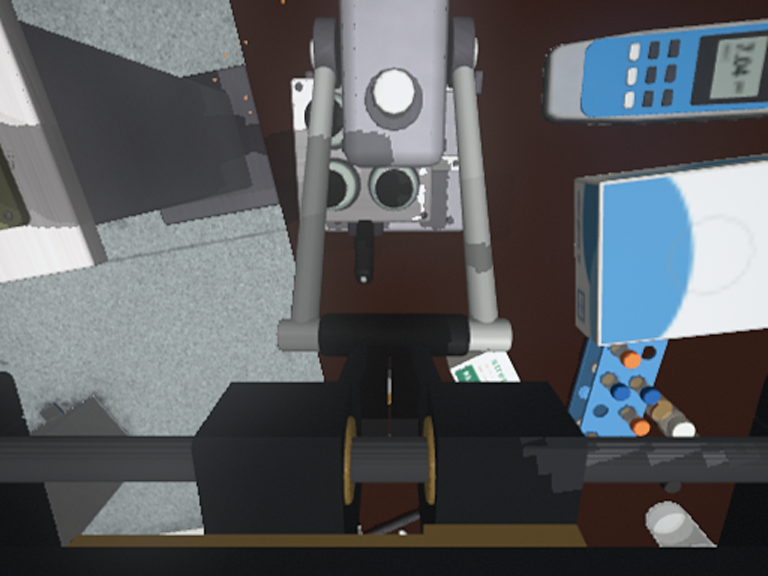

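Emit:
{"name": "move_arm", "arguments": {"turn": [[-0.0006,-0.0004,0],[-0.0006,-0.0004,0],[0,0,0],[0,0,0],[0,0,0],[0,0,0],[0,0,0]], "dp": [[0.05,0.04,0.28],[0.04,0.04,0.28],[-0.22,0,0.42],[-0.22,0,0.42],[-0.2,0,0.44],[-0.16,0,0.44],[0,0,0]], "jaw": [1,1,1,1,1,1,1]}}

```text
clock: 22.52
tool_pos: [0.4817, -0.1948, 0.2665]
eef_rot: [0.769, 0.639, -0.001, -0.0]
contact_force: [-0.2, -2.1, 3.3]
opening: 0.004
```

```bash
python3 - <<'E'
from h import *
where()
import math
a0=math.atan2(106,126)
def bar(th):
    a=a0-th;return np.array([.0275-.165*math.cos(a),0,.195+.165*math.sin(a)])
c=None
for th in (.35,.42,.49,.56,.62,.673):
    c=plan(bar(th)+[.001,0,.005],0,n=1,jaw=1,cur=c)
E
```

```text
t 22.52 press TCP mm [-1.213e+02  1.000e-01  2.665e+02] toolz [-0.002  0.002 -1.   ] tooly [-0.004 -1.    -0.002] F [-2.1 -0.2  3.3] open 0.004 q [ 0.57  0.54 -0.43  1.84  0.3   0.83 -0.2 ]
{"turn": [[-0.0003, 0.0003, -0.0006]], "dp": [[-0.207, 0.006, 0.402]], "jaw": [1]}
{"turn": [[-0.0, -0.0, 0.0]], "dp": [[-0.143, 0.0, 0.439]], "jaw": [1]}
{"turn": [[-0.0, -0.0, 0.0]], "dp": [[-0.112, 0.0, 0.448]], "jaw": [1]}
{"turn": [[-0.0, -0.0, 0.0]], "dp": [[-0.08, 0.0, 0.455]], "jaw": [1]}
{"turn": [[-0.0, -0.0, 0.0]], "dp": [[-0.043, 0.0, 0.394]], "jaw": [1]}
{"turn": [[-0.0, -0.0, 0.0]], "dp": [[-0.019, 0.0, 0.349]], "jaw": [1]}
```

Emit:
{"name": "move_arm", "arguments": {"turn": [[-0.0003,0.0003,-0.0006],[0,0,0],[0,0,0],[0,0,0],[0,0,0],[0,0,0],[0,0,0],[0,0,0],[0,0,0]], "dp": [[-0.2,0,0.4],[-0.14,0,0.44],[-0.11,0,0.45],[-0.08,0,0.45],[-0.04,0,0.4],[-0.02,0,0.35],[0,0,0.2],[0,0,0],[0,0,0]], "jaw": [1,1,1,1,1,1,1,1,1]}}

```text
clock: 23.27
tool_pos: [0.4806, -0.2094, 0.2059]
eef_rot: [0.768, 0.641, 0.0, 0.003]
contact_force: [-10.7, -2.2, 40.6]
opening: 0.003
```

```bash
python3 look.py v24
```

```text
t 23.32 press TCP mm [-135.8   -1.4  205.9] toolz [-0.004 -0.006 -1.   ] tooly [ 0.001 -1.     0.006] F [-4.2  9.5 40.3] open 0.004 q [ 0.56  0.62 -0.39  1.9   0.37  0.68 -0.23]
```

Emit:
{"name": "move_arm", "arguments": {"turn": [[0,0,0],[0,0,0],[0,0,0],[0,0,0],[0,0,0],[0,0,0],[0,0,0],[0,0,0],[0,0,0],[0,0,0]], "dp": [[0.02,0,-0.5],[0.03,0,-0.5],[0.05,0,-0.5],[0.08,0,-0.5],[0.12,0,-0.5],[0.15,0,-0.5],[0.17,0,-0.5],[0.2,0,-0.5],[0.23,0,-0.45],[0.26,0,-0.45]], "jaw": [1,1,1,1,1,1,1,1,1,1]}}

```text
clock: 24.15
tool_pos: [0.4858, -0.1744, 0.3243]
eef_rot: [0.767, 0.642, 0.001, 0.0]
contact_force: [-0.4, 0.2, 0.5]
opening: 0.008
```

Emit:
{"name": "move_arm", "arguments": {"turn": [[0,0,0],[0,0,0],[0,0,0],[0,0,0],[0,0,0],[0,0.0186,0],[0,0.0186,0],[0,0.0186,0],[0,0.0186,0],[0,0.0186,0]], "dp": [[-0.2,0,-0.6],[-0.88,0,-0.2],[-0.88,0,-0.2],[-0.88,0,-0.1],[-0.88,0,0],[-0.4,0,0.7],[-0.4,0,0.66],[-0.4,0,0.62],[-0.44,0,0.58],[-0.5,0,0.5]], "jaw": [1,1,1,1,1,1,1,1,1,1]}}

```text
clock: 24.98
tool_pos: [0.4636, -0.3018, 0.2645]
eef_rot: [0.734, 0.614, 0.225, -0.185]
contact_force: [0.9, 0.2, 0.5]
opening: 0.004
```

```bash
python3 look.py v25; python3 - <<'E'
from h import *
c=plan((-.20,.03,.13),55,jaw=1)
s=r.snapshot('scene');f=s['frame'];cv2.imwrite('pics/s25.png',cv2.resize(f[140:280,190:380],None,fx=4,fy=4,interpolation=cv2.INTER_CUBIC))
E
```

```text
t 25.03 press TCP mm [-235.9    2.3  254. ] toolz [ 0.565  0.003 -0.825] tooly [-0.008 -1.    -0.009] F [-5.4  0.7 -8.9] open 0.003 q [ 1.11  0.83 -0.63  1.52 -0.1   1.16  0.45]
{"turn": [[-0.0, 0.0096, -0.0003], [-0.0, 0.0095, -0.0004], [-0.0001, 0.0095, -0.0003], [0.0, 0.0096, -0.0003], [0.0, 0.0096, -0.0003], [0.0, 0.0095, -0.0004]], "dp": [[-0.272, -0.179, 0.818], [-0.32, -0.18, 0.8], [-0.366, -0.181, 0.78], [-0.413, -0.182, 0.756], [-0.456, -0.183, 0.73], [-0.5, -0.184, 0.701]], "jaw": [1, 1, 1, 1, 1, 1]}
```

View pics/v25.png

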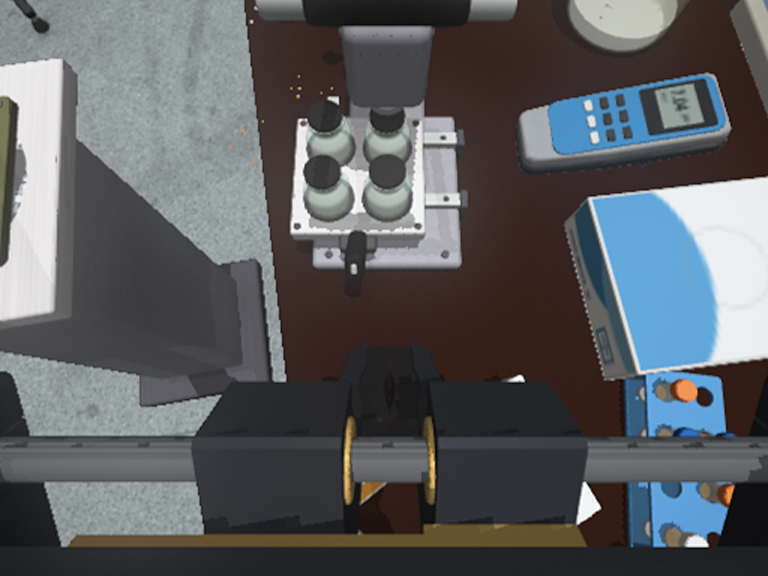

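View pics/s25.png

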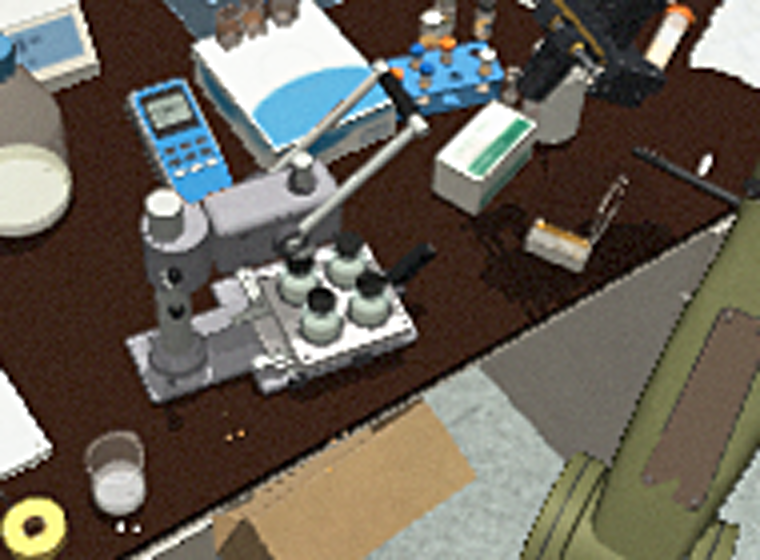

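Emit:
{"name": "move_arm", "arguments": {"turn": [[0,0.0095,-0.0003],[0,0.0095,-0.0003],[0,0.0095,-0.0003],[0,0.0095,-0.0003],[0,0.0095,-0.0003],[0,0,0],[0,0,0]], "dp": [[-0.27,-0.18,0.8],[-0.32,-0.18,0.8],[-0.37,-0.18,0.78],[-0.41,-0.18,0.76],[-0.46,-0.18,0.6],[0,0,0],[0,0,0]], "jaw": [1,1,1,1,1,1,1]}}

```text
clock: 25.67
tool_pos: [0.4464, -0.2712, 0.1629]
eef_rot: [0.69, 0.584, 0.329, -0.273]
contact_force: [0.6, -0.6, 1.1]
opening: 0.007
```

```bash
python3 look.py v26
```

```text
t 25.72 press TCP mm [-202.5   19.9  164.6] toolz [ 0.773  0.002 -0.635] tooly [ 0.012 -1.     0.011] F [-0.2 -0.2  0.7] open 0.006 q [ 1.2   1.07 -0.71  1.56 -0.17  1.11  0.6 ]
```

View pics/v26.png

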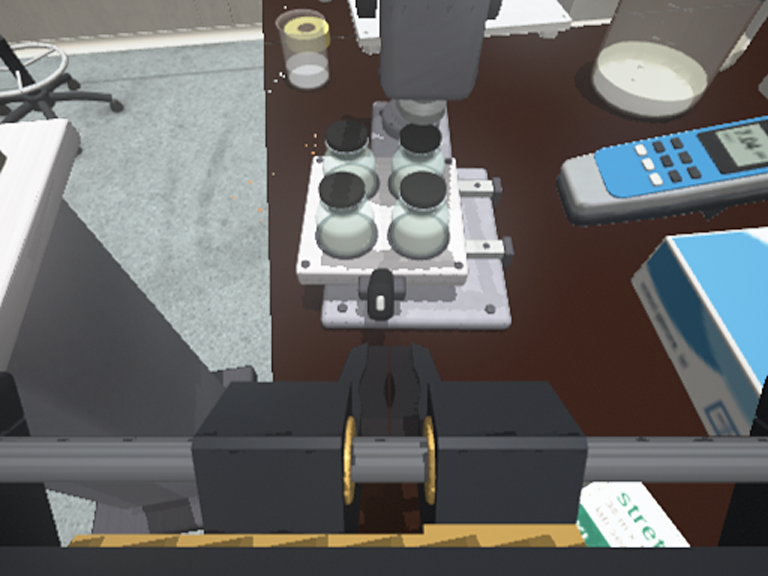

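```bash
python3 - <<'E'
import cv2,pickle
f=pickle.load(open('v26.pkl','rb'))[1]['frame']
cv2.imwrite('pics/v26c.png',cv2.resize(f[55:185,190:330],None,fx=5,fy=4.6,interpolation=cv2.INTER_CUBIC))
E
```

```text
(no output)
```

View pics/v26c.png

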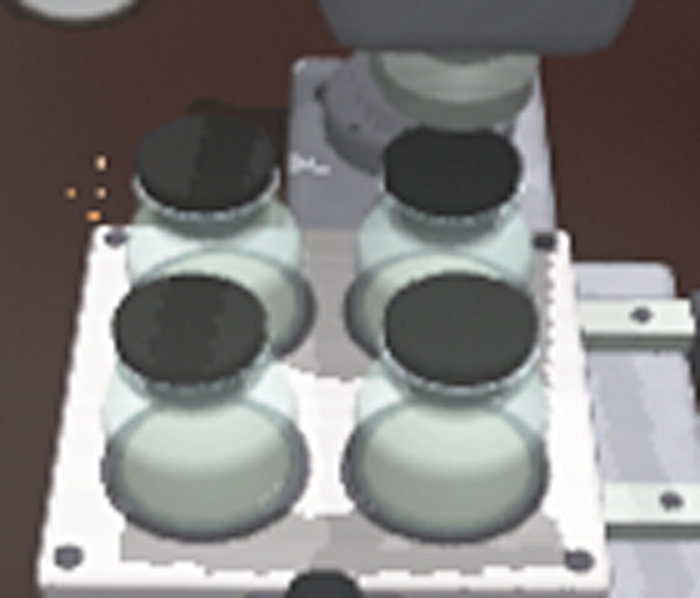

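```bash
python3 -c "
from h import *
print(r.finish_job());where()"
```

```text
the job is handed in; nothing more can be done
None
the job is handed in; nothing more can be done
```

I pressed both proud stoppers home with the press, front left first and then rear right. The job was handed in at about 25.7 s of the 67 s allowed.

- **Centring:** I slid the table by its grip and found the ram position by touching the slide's end stops. They put the front left stopper about 1 mm off the ram axis. A single-view camera check at that position put it 1.5 to 2 mm off. For the rear right stopper, the arm's position put it within about 0.5 mm and the camera within about 1 mm.
- **Pressing:** I pushed the lever bar with the closed fingers down to its stop both times, reaching 59 N on the first press and 40 N on the second. I then followed the bar back up until it was free.
- **Last checks:** The final wrist picture shows all four stoppers seated alike on their rims. The scene picture shows the lever back up and the items around the press standing where they were. The gripper is clear of everything and the force reading is near zero.
- **What disagreed:** My first two-view measurement was 3 to 5 mm off along the press's x, because it put the ram too high and the stopper too low. I relied on the end stops and later pictures instead. I did not measure the stopper heights directly at the end.

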